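# Offer the incubator lid up to its hinge

### The arm

A 6-joint arm with a two-finger parallel gripper is mounted at the origin on the work surface. World frame = base frame: x ahead of the robot, y to its left, z up, the work surface at z = 0. Lengths are in mm, angles in rad, forces in N, time in s.
With the tool pointing down it reaches from about 350 to 775 mm from the base axis. Payload 7.3 kg.
Tool frame: the origin (TCP) lies midway between the tips of the shut fingers; the grasp point (between the pads) lies 19 mm behind it (bot.grip_depth is the distance from the TCP to the grasp point, in mm); z points along the fingers, x is the direction in which the jaws open and shut, and the axes are right-handed (so a half turn about z gives the same grasp; the last joint's range is limited). The gripper opens to 92 mm and grips with 3 to 60 N. Pads are 19 mm wide; open, the fingers measure 130 mm over their backs; the gripper's body (75 mm by 190 mm) begins 47 mm behind the grasp point.
Start: joints at [0.997, 0.342, 1.524, -0, 1.275, -0.146], TCP at [217.795, 477.713, 226.741] pointing down, gripper open.
Joint ranges: [-2.53, 2.53], [-0.77, 2.02], [0.04, 2.7], [-1, 4.14], [0.28, 2.66], [-3.11, 3.11]. Speed limits (rad/s): [2.57, 2.57, 3.14, 3.14, 3.14, 3.14].

### API

Orientations are given as [roll, pitch, yaw] about the fixed x, y, z axes, in that order (R = Rz(yaw) Ry(pitch) Rx(roll)).
In Python, from plant import bot gives the robot as it stands. The module is installed in compiled form; this text tells all that it offers.
- The arm moves only by the shell command python3 -m inch 'ROWS'. ROWS is JSON, a list that holds one entry, the list of rows, each a list of 7 numbers: the shift along the tool's x, y, z each as a share of 0.2 m, from -1 to 1, then the turn, a rotation vector about the tool's x, y, z each as a share of 45 degrees, from -1 to 1, then the closure, from -1 (fully open) to 1 (shut), so that 0 is half open. A call has exactly 10 rows; each row is the pose to reach, as a shift and turn from the pose commanded when the call began, along the tool's axes at that moment; what a row does not reach only later rows make up. A row lasts 1/8 s, in which the tool goes at most 62.5 mm and 10.7 degrees, less where a joint would pass 70% of its speed; a pose out of reach is approached as far as the arm can. A call with a number of a shift or a turn outside -1 to 1 is refused whole. A call with a gripper value outside its range is refused whole. The fingers move at their own pace and stop on an object; the grip force is fixed at half the most. Time passes only in rows, so rows that repeat a pose let the fingers close, or fill a call up. It gives the time, the measured TCP pose, the force and the opening at its end, in the units of the state.
- bot.get_obs(): the state, without advancing time (a new reading comes with each control period).
- bot.capture(name): name is "scene" or "top" or "wrist"; returns the picture (420x560x3 uint8, red, green, blue); there is no depth.
- bot.camera_params(name): a dict with "fx", "fy", "cx", "cy" (pixels), "k1" (the pictures are not rectified: a ray, as slopes to the right and down, at radius r is drawn at 1 + k1 r^2 times it, then the intrinsics apply), "R" (3x3) and "t" (3): a world point X has camera coordinates R X + t; the wrist camera has in their place "T_tool_cam" (4x4, takes a point from camera to tool coordinates, whose origin is the TCP and whose axes are the tool frame's). Camera axes: x right, y down, z forward; pixel columns grow to the right and rows downward; lengths in mm; the calibration is good to about 2 mm. A picture is of the moment at which its call begins: read the wrist's pose just before it. camera_params takes no time and is no camera call.
- bot.close_job(): hands the job in, once; it reports no verdict.
The state is a dict: "time": time; "joint_positions": joint angles; "dq": joint speeds; "tau": joint torques, N m; "tool_pos": TCP position; "tcp_rot": TCP orientation; "contact_force": force on the tool from outside, world axes, zero at the start; "moment": the same for the moment, N m; "grip_width": finger opening in mm.
Only numpy, scipy, OpenCV 4.12 (cv2) and the standard library are available. Lean on these libraries where they do the work, as an engineer would, in place of code of your own. Each camera call takes 0.05 s, during which the arm holds its last target.

### The job

Get the tube incubator ready for its lid to be pinned back on: first swing the hinged hold-down frame down over the tubes until it lies in its catch, then take the amber lid by its grip bar out of the drying rack and offer it, standing upright, to the hinge at the back of the incubator, so that its knuckle sits between the two fixed knuckles and the three bores line up, and I can push the pin through. Finish while still holding the lid there, carried by the gripper alone and not leaning or resting on the incubator. Do not force the hinge parts against each other, and leave the other things on the bench where they are.

Things in the scene. Friction and masses are not known exactly. Their poses are not given: they have to be found in the camera images.
- incubator: Tube incubator, white over grey, fixed, 250 (x) x 260 (y) x 105 mm high; origin at the centre of its underside, x to its back, y to its left, z up. Sloped control panel at the front; behind it a well, 128 (x) x 200 (y) mm inside, centred 9 mm behind the origin, walls up to 105 mm, with 18 capped tubes (caps up to 88 mm). The steel fixed hinge leaf runs along the back.
- hinge_axis (a point): Middle of the 62 mm gap between the two fixed knuckles, on their bore axis (along y; axes as the incubator's), 98 mm behind its origin, 108 mm up. Fixed knuckles: 18 mm outside, 9 mm bore, 31 to 76 mm either side of this point. Below the gap is a flat steel plate, 12 mm under the axis; the well's rear wall is 13 mm in front. An aligned lid knuckle clears all by 3 to 4 mm.
- holddown_pivot (a point): Pivot of the hold-down frame, on the left side of the well (9 mm in x, 88 mm in y from the incubator's origin, 90 mm above the bench); axes as the incubator's. The frame turns about the x axis through this point, in the incubator's y-z plane.
- holddown_plate (a point): Centre of the upper face of the blue plate (42 x 45 x 3 mm) at the free end of the hold-down frame, 137.5 mm from the pivot; z is its outward normal (up when shut), -y points to the 20 mm wide end tab, 173 mm from the pivot. Shut, the frame lies level, 15 mm below the top of the well's walls, its tab between the two small steel jaws of the catch on the right of the well.
- holddown (a joint): Angle of the hold-down frame (rad): 0 = level in its catch (end stop), growing as it opens upward, 1.5 = nearly upright. At angle a the plate is 137.5 mm from the pivot, at -cos(a) in y and +sin(a) in z. A friction hinge: it stays where it is left and takes about 1 to 2 N at the plate to move.
- drying_rack: Plastic drying rack, fixed, 140 (x) x 200 (y) mm, origin at the centre of its underside. Two grey rails along x, at 70 mm either side in y, top at 34 mm, each with a row of 6 mm pegs up to 98 mm high and 14 mm apart; the lid stands in the slot at the middle, its panel between pegs, along the rack's y.
- lid: Lid, standing upright: amber clear panel 190 mm wide (y), 140 mm high, 6 mm thick (x), 0.25 to 0.43 kg. Origin = the centre of its hinge bore at the bottom, z up the panel, y along the bore. The panel runs from 13 to 153 mm above the bore axis. It is the same either way round (half a turn about z makes no difference).
- lid_grip (a point): Centre of the aluminium grip bar along the lid's top edge, 146 mm above the bore axis: bar 12 mm thick (x), 130 mm long (y), 24 mm high, its top face 12 mm above this point. Axes as the lid's.
- lid_bore (a point): Centre of the lid's knuckle, the middle of its bore at the bottom centre of the lid (same point as the lid's origin). Knuckle: steel tube 18 mm outside, 9 mm bore, 54 mm long in y; it fits the 62 mm gap of the fixed leaf with 4 mm to spare each end.
- lid_bore_l (a point): One end of the lid's bore, 27 mm along the lid's +y from its middle.
- lid_bore_r (a point): The other end of the lid's bore, 27 mm along the lid's -y.
- pin_tray: Bystander: shallow steel tray 190 x 50 x 14 mm holding the pin; origin under its centre.
- hinge_pin: Bystander: brass hinge pin, 8 mm thick and 155 mm long, lying in the tray, for the person to push in later; origin under its middle.
- reagent: Bystander: amber bottle, 52 mm diameter, 95 mm high; origin under its centre.
- microplate: Bystander: white 96-well plate 86 x 128 x 14 mm; origin under its centre.
- tip_box: Bystander: green box of pipette tips 90 x 120 x 55 mm; origin under its centre.
- tube_rack: Bystander: black rack of capped blood tubes 90 x 200 x 95 mm; origin under its centre.
Things that resemble listed ones, but are neither listed nor needed, are in the scene too. There is more than one size of the lid; the job needs the largest.

How it is judged (in metres and radians):
On the way, in this order (a step that is already met when the one before it is completed fails the run):
1. the hold-down frame lies in its catch (value of joint holddown below 0.06 rad), for 0.2 s.
2. the lid is lifted out of the rack in the gripper (contact force between the fingers and lid above 2 N and z of lid_bore in the frame of drying_rack above 0.09 m), for 0.2 s.
At the end, for the whole second after the job is handed in: Gripper holds the lid still and upright (0.15 rad), knuckle between the fixed ones: both bore ends within 3 mm of the fixed axis in x and z, middle within 6 mm of mid-gap; under 1.5 N on the incubator, none on the rack, over 2 N from the fingers; hold-down frame in its catch (under 0.06 rad) (x of lid_bore_l in the frame of hinge_axis between -0.003 and 0.003 m and z of lid_bore_l in the frame of hinge_axis between -0.003 and 0.003 m and x of lid_bore_r in the frame of hinge_axis between -0.003 and 0.003 m and z of lid_bore_r in the frame of hinge_axis between -0.003 and 0.003 m and y of lid_bore in the frame of hinge_axis between -0.006 and 0.006 m and angle between lid_grip's own z axis and vertical below 0.15 rad and contact force between the fingers and lid above 2 N and contact force between lid and incubator below 1.5 N and contact force between lid and drying_rack below 0.5 N and linear speed of lid below 0.02 m/s and value of joint holddown below 0.06 rad); the arm keeps its last pose, push and grip.
It fails at once if another thing on the bench is moved by more than 25 mm (distance of any of pin_tray, hinge_pin, reagent, microplate, tip_box, tube_rack from where it was at the start of the episode above 0.025 m).
It fails at once if the lid is forced against the incubator with over 20 N (contact force between lid and incubator above 20 N).
It also fails if it takes over 64 s, if anything falls off the work surface, if the arm or the gripper's body presses on something with over 40 N, if the wrist force passes 120 N, or if a joint passes its speed limit or range.

## Working session

There is one attempt and no reset: what is moved stays moved. The work goes in short steps, Python scripts to look and compute and a shell command to move; the robot and the scene stay as the last step left them, time stands still between calls to the robot, and variables do not carry over. Pictures are saved under pics/ and viewed, and the job is handed in when it is done.

```bash
mkdir -p pics
python3 - <<'E'
from plant import bot
import cv2
print(bot.get_obs())
for n in ["scene","top","wrist"]:
    print(n,bot.camera_params(n))
    im=bot.capture(n); cv2.imwrite(f"pics/{n}0.png",im[:,:,::-1])
E
```

```text
{'time': 0.0, 'joint_positions': array([ 9.97027796e-01,  3.42723195e-01,  1.52501335e+00, -3.16526137e-05,
        1.27537721e+00, -1.45982603e-01]), 'dq': array([-2.73368166e-04, -4.17280214e-05,  5.64587519e-04, -1.34140771e-03,
       -2.13475607e-04,  2.08229580e-03]), 'tau': array([-9.92117066e-06, -4.31260514e+01, -2.44213378e+01,  7.18127307e-02,
        5.61614684e-02, -1.50177661e-04]), 'tool_pos': array([217.56062813, 477.35941331, 226.04598818]), 'tcp_rot': array([-3.14140133e+00,  1.50933206e-03,  1.14301978e+00]), 'contact_force': array([-0.21756708, -0.31797583,  0.18943759]), 'moment': array([-0.04564522,  0.0348673 , -0.01461337]), 'grip_width': 91.1743479877992}
scene {'fx': 447.2081070247561, 'fy': 447.2081070247561, 'cx': 289.0945898610647, 'cy': 210.9736942282997, 'k1': -0.10456596246031002, 'R': array([[ 0.87418034,  0.48547513, -0.01107444],
       [ 0.33997212, -0.62814321, -0.69989647],
       [-0.34673866,  0.60807073, -0.71415845]]), 't': array([-457.81145074,  -37.69120233, 1299.22425019])}
top {'fx': 443.57535124509087, 'fy': 443.57535124509087, 'cx': 277.85206757667635, 'cy': 216.03988853638023, 'k1': -0.04248009257172163, 'R': array([[-0.17717506, -0.98416089, -0.00602791],
       [-0.96255619,  0.17455597, -0.2074025 ],
       [ 0.20516964, -0.03094435, -0.97823712]]), 't': array([ 149.93750239,  517.51407062, 1056.76248741])}
wrist {'fx': 374.0535266719785, 'fy': 374.0535266719785, 'cx': 289.9749746021124, 'cy': 207.64066729403663, 'k1': -0.08800135193522224, 'T_tool_cam': array([[ 9.99999659e-01,  3.92282595e-04,  7.26267481e-04,
         9.21534483e-01],
       [-5.83696164e-04,  9.58186931e-01,  2.86142385e-01,
        -7.72572074e+01],
       [-5.83651331e-04, -2.86142712e-01,  9.58186834e-01,
        -1.58154576e+02],
       [ 0.00000000e+00,  0.00000000e+00,  0.00000000e+00,
         1.00000000e+00]])}
```

View pics/scene0.png

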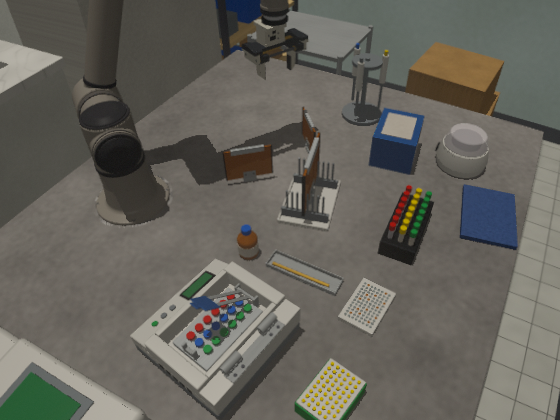

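View pics/top0.png

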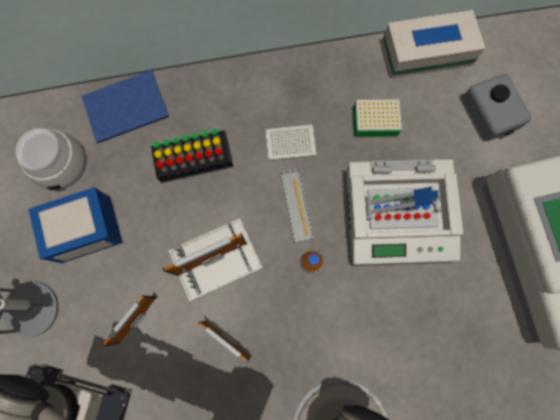

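View pics/wrist0.png

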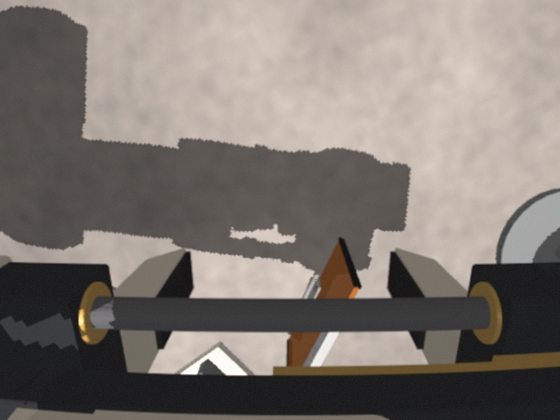

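```bash
cat > h.py <<'E'
import numpy as np, cv2
from plant import bot
from scipy.optimize import least_squares
from scipy.spatial.transform import Rotation as Ro
P={n:bot.camera_params(n) for n in ["scene","top","wrist"]}
def tool(o):
    T=np.eye(4);T[:3,:3]=Ro.from_euler('xyz',o['tcp_rot']).as_matrix();T[:3,3]=o['tool_pos'];return T
def ext(n,o=None):
    p=P[n]
    if n!="wrist": return np.array(p["R"]),np.array(p["t"])
    T=np.linalg.inv(tool(o)@p["T_tool_cam"]);return T[:3,:3],T[:3,3]
def proj(n,X,o=None):
    R,t=ext(n,o);p=P[n];c=np.atleast_2d(X)@R.T+t
    s=c[:,:2]/c[:,2:];r2=(s**2).sum(1,keepdims=True);s=s*(1+p["k1"]*r2)
    return s*[p["fx"],p["fy"]]+[p["cx"],p["cy"]]
def ray(n,uv,o=None):
    R,t=ext(n,o);p=P[n];d=(np.array(uv,float)-[p["cx"],p["cy"]])/[p["fx"],p["fy"]]
    s=d.copy()
    for _ in range(20): s=d/(1+p["k1"]*(s@s))
    return -R.T@t, R.T@np.array([s[0],s[1],1])
def onz(n,uv,z,o=None):
    c,d=ray(n,uv,o);return c+d*(z-c[2])/d[2]
def tri(obs):
    A=np.zeros((3,3));b=np.zeros(3)
    for n,uv,o in obs:
        c,d=ray(n,uv,o);d=d/np.linalg.norm(d);M=np.eye(3)-np.outer(d,d);A+=M;b+=M@c
    return np.linalg.solve(A,b)
def crop(src,dst,x0,y0,w,h,k):
    im=cv2.imread(src)[y0:y0+h,x0:x0+w];im=cv2.resize(im,None,fx=k,fy=k,interpolation=cv2.INTER_CUBIC)
    for i in range(0,w,20): cv2.putText(im,str(x0+i),(i*k,10),0,.35,(0,255,255),1);cv2.line(im,(i*k,12),(i*k,18),(0,255,255),1)
    for i in range(0,h,20): cv2.putText(im,str(y0+i),(0,i*k+4),0,.35,(0,255,255),1);cv2.line(im,(24,i*k),(30,i*k),(0,255,255),1)
    cv2.imwrite(dst,im)
E
python3 - <<'E'
from h import *
crop("pics/top0.png","pics/c1.png",335,145,140,130,5)
crop("pics/scene0.png","pics/c2.png",125,250,185,160,4)
crop("pics/top0.png","pics/c3.png",150,210,125,100,6)
crop("pics/scene0.png","pics/c4.png",260,130,90,110,5)
E
```

```text
(no output)
```

View pics/c1.png

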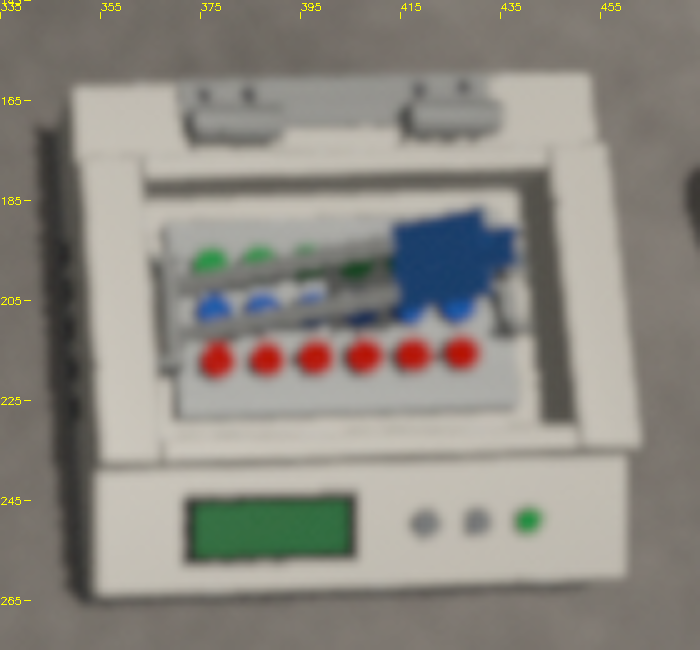

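View pics/c2.png

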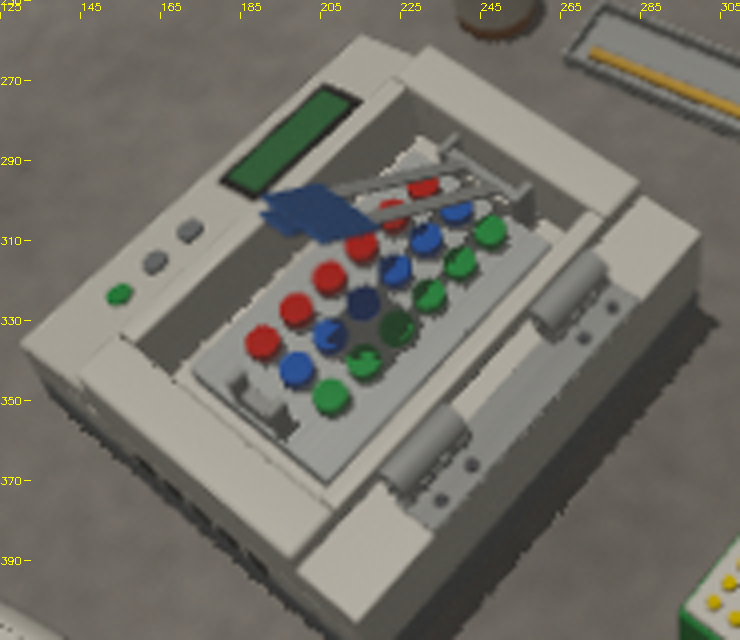

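View pics/c3.png

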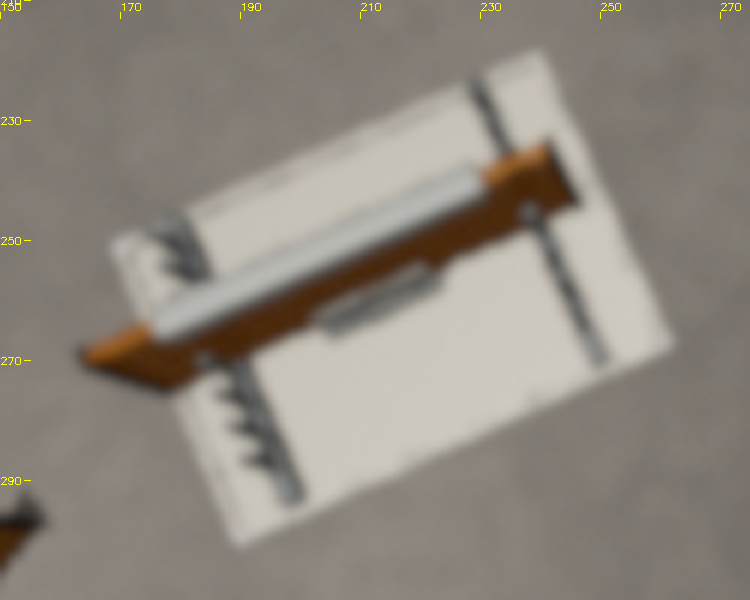

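View pics/c4.png

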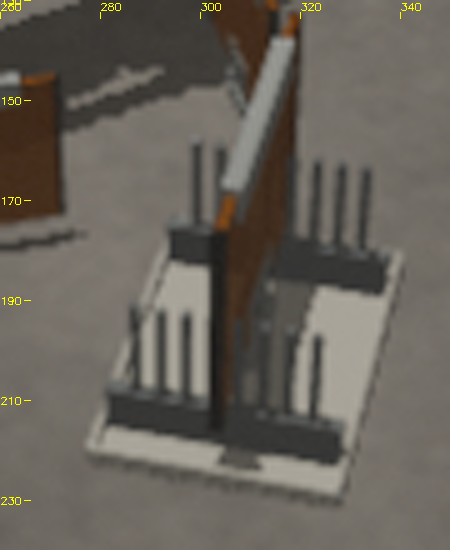

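```bash
cat > fit1.py <<'E'
from h import *
def c(x0,y0,k,L): return [(x0+(a+.5)/k-.5,y0+(b+.5)/k-.5) for a,b in L]
t=c(335,145,5,[(190,128),(283,124),(405,120),(500,114), (147,179),(550,168),(162,437)])
s=c(125,250,4,[(603,263),(540,321),(463,418),(392,482), (605,212),(318,508)])
M=[(98,76,108),(98,31,108),(98,-31,108),(98,-76,108)]
Mt=np.array(M+[(73,100,105),(73,-100,105),(-55,100,105)],float)
Ms=np.array(M+[(73,100,105),(73,-100,105)],float)
def W(p,m):
    cc,ss=np.cos(p[2]),np.sin(p[2]);return np.c_[cc*m[:,0]-ss*m[:,1]+p[0],ss*m[:,0]+cc*m[:,1]+p[1],m[:,2]]
def f(p,use="ts"):
    r=[]
    if "t" in use:r.append(proj("top",W(p,Mt))-t)
    if "s" in use:r.append(proj("scene",W(p,Ms))-s)
    return np.concatenate(r).ravel()
for u in ["t","s","ts"]:
    q=least_squares(f,[450,-250,0.],args=(u,),x_scale=[100,100,1],loss='soft_l1');print(u,q.x.round(3),q.cost)
print(f(q.x).reshape(-1,2).round(1))
for n in["top","scene"]:print(n,-P[n]["R"].T@P[n]["t"])
E
python3 fit1.py
```

```text
t [ 4.88752e+02 -2.51595e+02 -1.47000e-01] 0.7276008896797952
s [ 4.90908e+02 -2.50005e+02 -1.72000e-01] 6.32483717919321
ts [ 4.89446e+02 -2.51549e+02 -1.52000e-01] 8.557576772274583
[[ 0.2 -0.8]
 [-0.1 -0.4]
 [ 0.7 -0.2]
 [-0.1  0.5]
 [-0.5 -0.5]
 [ 0.3 -0.3]
 [ 0.  -0.3]
 [-0.8 -0.4]
 [ 0.6  0.8]
 [-1.1 -0.6]
 [ 0.4  1. ]
 [-3.3 -1.2]
 [ 0.5 -3.1]]
top [ 307.88597794   89.92828049 1142.00181772]
scene [ 863.51500129 -591.43963883  896.40203013]
```

Run:
```python
from h import *
from fit1 import *
q=least_squares(f,[450,-250,0.],args=("ts",),x_scale=[100,100,1],loss='soft_l1').x
# plate: corners order: (+x,pivot side),(+x,free),( -x,free),(-x,pivot); tab end centre
pt=c(335,145,5,[(393,226),(486,208),(493,294),(399,311),(515,245)])
ps=c(125,250,4,[(382,226),(320,243),(262,195),(322,183),None] if 0 else [(382,226),(322,243),(262,198),(322,183)])
for a,b in zip(pt,ps):print(tri([("top",a,None),("scene",b,None)]).round(0))
X=np.array([tri([("top",a,None),("scene",b,None)]) for a,b in zip(pt,ps)]).mean(0)
d=X-[q[0],q[1],0];cc,ss=np.cos(q[2]),np.sin(q[2]);l=[cc*d[0]+ss*d[1],-ss*d[0]+cc*d[1],d[2]];print(X,l)
print(np.arctan2(l[2]-90,88-l[1]), np.hypot(l[2]-90,88-l[1]))
def plate(p,a,x,r):return np.array([[9+x,88-r*np.cos(a),90+r*np.sin(a)]])
for a in np.arange(.2,.9,.05):
    print(round(a,2),[ (proj("top",W(q,plate(q,a,x,r)))-u).round(1).tolist() for (x,r),u in zip([(21,115),(21,160),(-21,160),(-21,115),(0,173)],pt)],[ (proj("scene",W(q,plate(q,a,x,r)))-u).round(1).tolist() for (x,r),u in zip([(21,115),(21,160),(-21,160),(-21,115)],ps)])
```

```text
t [ 4.88752e+02 -2.51595e+02 -1.47000e-01] 0.7276008896797952
s [ 4.90908e+02 -2.50005e+02 -1.72000e-01] 6.32483717919321
ts [ 4.89446e+02 -2.51549e+02 -1.52000e-01] 8.557576772274583
[[ 0.2 -0.8]
 [-0.1 -0.4]
 [ 0.7 -0.2]
 [-0.1  0.5]
 [-0.5 -0.5]
 [ 0.3 -0.3]
 [ 0.  -0.3]
 [-0.8 -0.4]
 [ 0.6  0.8]
 [-1.1 -0.6]
 [ 0.4  1. ]
 [-3.3 -1.2]
 [ 0.5 -3.1]]
top [ 307.88597794   89.92828049 1142.00181772]
scene [ 863.51500129 -591.43963883  896.40203013]
[ 517. -255.  168.]
[ 512. -289.  195.]
[ 473. -282.  195.]
[ 478. -249.  167.]
[ 495.03570306 -268.71489244  181.32501725] [np.float64(8.132375241175016), np.float64(-16.11724075583585), np.float64(181.32501724509234)]
0.7200386913984334 138.49425474518824
0.2 [[[3.7, 5.0]], [[4.6, 7.2]], [[4.9, 7.2]], [[4.1, 5.1]], [[5.3, 8.0]]] [[[-4.7, 24.3]], [[-6.4, 33.9]], [[-6.5, 33.0]], [[-4.7, 23.6]]]
0.25 [[[3.9, 4.5]], [[4.9, 6.4]], [[5.3, 6.5]], [[4.3, 4.6]], [[5.8, 7.2]]] [[[-4.6, 22.4]], [[-6.4, 31.3]], [[-6.6, 30.4]], [[-4.7, 21.7]]]
0.3 [[[3.9, 3.9]], [[5.2, 5.6]], [[5.6, 5.8]], [[4.4, 4.1]], [[6.1, 6.3]]] [[[-4.5, 20.4]], [[-6.2, 28.5]], [
[... 880 characters left out ...]
 0.1]], [[1.5, 0.1]], [[2.0, 1.1]], [[1.1, 0.9]], [[2.4, 0.8]]] [[[-0.3, 4.3]], [[-0.7, 5.4]], [[-1.6, 4.6]], [[-0.8, 3.7]]]
0.7 [[[-0.3, -0.4]], [[0.2, -0.6]], [[0.7, 0.5]], [[0.2, 0.5]], [[1.1, 0.0]]] [[[0.7, 1.8]], [[0.7, 1.7]], [[-0.2, 1.0]], [[0.1, 1.1]]]
0.75 [[[-1.4, -0.8]], [[-1.3, -1.3]], [[-0.8, -0.0]], [[-1.0, 0.1]], [[-0.5, -0.7]]] [[[1.8, -0.8]], [[2.3, -2.0]], [[1.3, -2.7]], [[1.2, -1.4]]]
0.8 [[[-2.6, -1.3]], [[-2.9, -1.9]], [[-2.5, -0.6]], [[-2.2, -0.3]], [[-2.3, -1.3]]] [[[3.0, -3.4]], [[4.0, -5.8]], [[2.9, -6.4]], [[2.3, -3.9]]]
0.85 [[[-4.0, -1.7]], [[-4.8, -2.6]], [[-4.3, -1.1]], [[-3.6, -0.6]], [[-4.3, -2.0]]] [[[4.3, -6.0]], [[5.8, -9.6]], [[4.7, -10.2]], [[3.6, -6.5]]]
```

```bash
cat > fit2.py <<'E'
from h import *
def c(x0,y0,k,L): return [(x0+(a+.5)/k-.5,y0+(b+.5)/k-.5) for a,b in L]
T=lambda L:c(150,210,6,L); S=lambda L:c(260,130,5,L)
print("rack corners z~4")
for p in T([(118,245),(540,50),(675,345),(238,548)]): print(onz("top",p,4).round(1))
for p in S([(90,450),(342,495),(402,252),(172,205)]): print(onz("scene",p,4).round(1))
# bar top ends (center of top end)
for a,b in zip(T([(160,323),(480,178)]),[None]*2): print(onz("top",a,190).round(1))
# scene: bar ends: near end (235,185), far end (285,45)
e=S([(232,188),(285,42)])
for a in T([(160,323),(480,178)]):
    for b in e:
        X=tri([("top",a,None),("scene",b,None)]); print(X.round(1), (proj("top",X)-a).round(1),(proj("scene",X)-b).round(1))
# panel top corners
for a,b in zip(T([(553,140),(85,357)]),S([(218,230),(293,15)])):
    X=tri([("top",a,None),("scene",b,None)]); print("panel",X.round(1),(proj("top",X)-a).round(1))
E
python3 fit2.py
```

```text
rack corners z~4
[507.2 347.    4. ]
[559.5 153.6   4. ]
[422.2 117.4   4. ]
[370.4 313.5   4. ]
[418.6 124.4   4. ]
[554.5 160.2   4. ]
[501.3 354.7   4. ]
[359.3 327.2   4. ]
[443.9 293.6 190. ]
[475.5 172.1 190. ]
[440.  301.1  78.6] [[7.9 6.9]] [[ 8.4 -2.6]]
[445.8 296.5 176.9] [[-0. -0.]] [[-0.  0.]]
[477.7 173.2 178.3] [[-0. -0.]] [[-0.1  0. ]]
[480.3 177.3 260.9] [[-6.8 -7.3]] [[-8.4  1.8]]
panel [486.3 144.1 176.8] [[0.3 0.3]]
panel [437.8 325.  174.3] [[0.4 0.4]]
```

```bash
cat >> h.py <<'E'
def go(pos,yaw,o=None):
    o=o or bot.get_obs();T=tool(o);Rt=Ro.from_euler('xyz',[np.pi,0,yaw]).as_matrix()
    s=T[:3,:3].T@(np.array(pos,float)-T[:3,3])/200; w=Ro.from_matrix(T[:3,:3].T@Rt).as_rotvec()/(np.pi/4)
    print("share",s.round(4),w.round(4)); return s,w
IQ=np.array([489.4,-251.5,-0.150])
def I2W(l,q=IQ):
    cc,ss=np.cos(q[2]),np.sin(q[2]);return np.array([cc*l[0]-ss*l[1]+q[0],ss*l[0]+cc*l[1]+q[1],l[2]])
E
python3 - <<'E'
from h import *
print(I2W([9,-20,250]))
go(I2W([9,-20,280]),-.15)
E
```

```text
[ 495.31017705 -272.62036475  250.        ]
share [-2.8367  2.8191 -0.2662] [8.0000e-04 1.3000e-03 1.6463e+00]
```

```bash
python3 -m inch '[[[-0.1,0.1,-0.4,0,0,0.1,1],[-0.3,0.3,-0.4,0,0,0.3,1],[-0.5,0.5,-0.4,0,0,0.5,1],[-0.7,0.7,-0.4,0,0,0.7,1],[-0.9,0.9,-0.4,0,0,0.9,1],[-1,1,-0.4,0,0,1,1],[-1,1,-0.4,0,0,1,1],[-1,1,-0.4,0,0,1,1],[-1,1,-0.4,0,0,1,1],[-1,1,-0.4,0,0,1,1]]]'
python3 - <<'E'
from h import *
go(I2W([9,-20,300]),-.15)
E
```

```text
time: 1.4
tool_pos: [316.5, 213.5, 306.6]
tcp_rot: [-3.141, 0.0, 0.36]
contact_force: [-0.4, 0.5, 0.2]
grip_width: 1.0
share [-0.0183  2.5897  0.0327] [-1.000e-04  3.000e-04  6.489e-01]
```

```bash
python3 -m inch '[[[0,0.3,0,0,0,0.2,1],[0,0.6,0,0,0,0.4,1],[0,0.9,0,0,0,0.6,1],[0.02,1,0,0,0,0.648,1],[0.02,1,0,0,0,0.648,1],[0.02,1,0,0,0,0.648,1],[0.02,1,0,0,0,0.648,1],[0.02,1,0,0,0,0.648,1],[0.02,1,0,0,0,0.648,1],[0.02,1,0,0,0,0.648,1]]]'
python3 - <<'E'
from h import *
go(I2W([9,-20,300]),-.15)
E
```

```text
time: 2.65
tool_pos: [390.5, 27.0, 306.8]
tcp_rot: [-3.142, -0.0, -0.151]
contact_force: [-0.5, 0.2, 0.2]
grip_width: 0.1
share [0.7432 1.4021 0.0338] [-0.0001 -0.0002 -0.0012]
```

```bash
python3 -m inch '[[[0.15,0.2,0,0,0,0,1],[0.3,0.4,0,0,0,0,1],[0.45,0.6,0,0,0,0,1],[0.6,0.8,0,0,0,0,1],[0.74,1,0,0,0,0,1],[0.74,1,0,0,0,0,1],[0.74,1,0,0,0,0,1],[0.74,1,0,0,0,0,1],[0.74,1,0,0,0,0,1],[0.74,1,0,0,0,0,1]]]'
python3 - <<'E'
from h import *
o=bot.get_obs();im=bot.capture("wrist");cv2.imwrite("pics/w1.png",im[:,:,::-1]);print(o["tool_pos"],o["tcp_rot"])
np.save("w1.npy",np.r_[o["tool_pos"],o["tcp_rot"]])
go(I2W([9,-20,300]),-.15)
E
```

```text
time: 3.9
tool_pos: [506.6, -192.7, 307.0]
tcp_rot: [3.142, -0.001, -0.151]
contact_force: [-0.1, 0.6, -0.7]
grip_width: 0.1
[ 506.64250845 -192.67486663  307.04875625] [ 3.14151584e+00 -5.39347473e-04 -1.50587133e-01]
share [0.0038 0.403  0.035 ] [ 0.0001 -0.0006 -0.001 ]
```

View pics/w1.png

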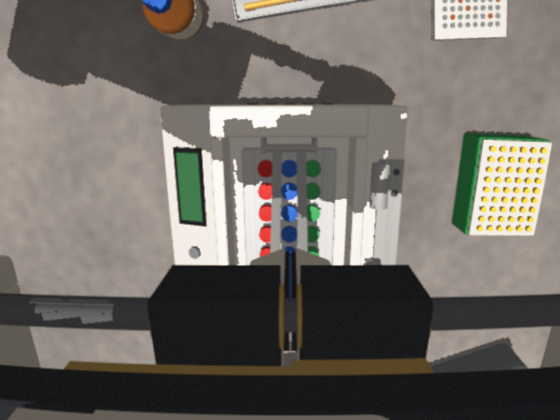

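Run:
```python
from h import *
a=np.load("w1.npy");o={"tool_pos":a[:3],"tcp_rot":a[3:]}
for l in [(98,76,108),(98,31,108),(9,88,90),(125,130,96),(-125,130,60),(73,100,105),(-55,100,105)]:print(l,proj("wrist",I2W(l),o).round(1))
crop("pics/w1.png","pics/w1c.png",150,90,280,190,2 if 0 else 3) if 0 else crop("pics/w1.png","pics/w1c.png",230,95,180,170,4)
```

```text
(98, 76, 108) [[381.9 164.6]]
(98, 31, 108) [[378.9 209.1]]
(9, 88, 90) [[290.1 149.4]]
(125, 130, 96) [[410.  107.6]]
(-125, 130, 60) [[164.  106.8]]
(73, 100, 105) [[356.9 139.2]]
(-55, 100, 105) [[223.4 139.2]]
```

View pics/w1c.png

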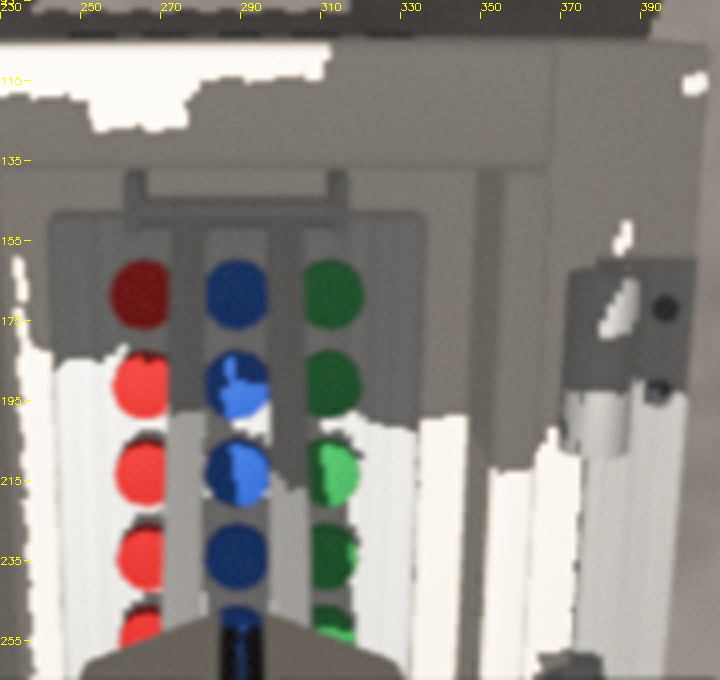

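```bash
python3 -m inch '[[[0,0.2,0,0,0,0,1],[0,0.4,0,0,0,0,1],[0,0.4,0.1,0,0,0,1],[0,0.4,0.25,0,0,0,1],[0,0.4,0.4,0,0,0,1],[0,0.4,0.5,0,0,0,1],[0,0.4,0.52,0,0,0,1],[0,0.4,0.54,0,0,0,1],[0,0.4,0.54,0,0,0,1],[0,0.4,0.54,0,0,0,1]]]'
python3 - <<'E'
from h import *
cv2.imwrite("pics/s2.png",bot.capture("scene")[:,:,::-1]);crop("pics/s2.png","pics/s2c.png",125,200,185,190,4)
go(I2W([9,-20,200]),-.15)
E
```

```text
time: 5.2
tool_pos: [494.9, -272.5, 199.4]
tcp_rot: [3.141, -0.001, -0.151]
contact_force: [-0.3, 0.4, 0.5]
grip_width: 0.4
share [ 0.0022  0.0005 -0.0033] [ 0.0005 -0.0014 -0.0017]
```

View pics/s2c.png

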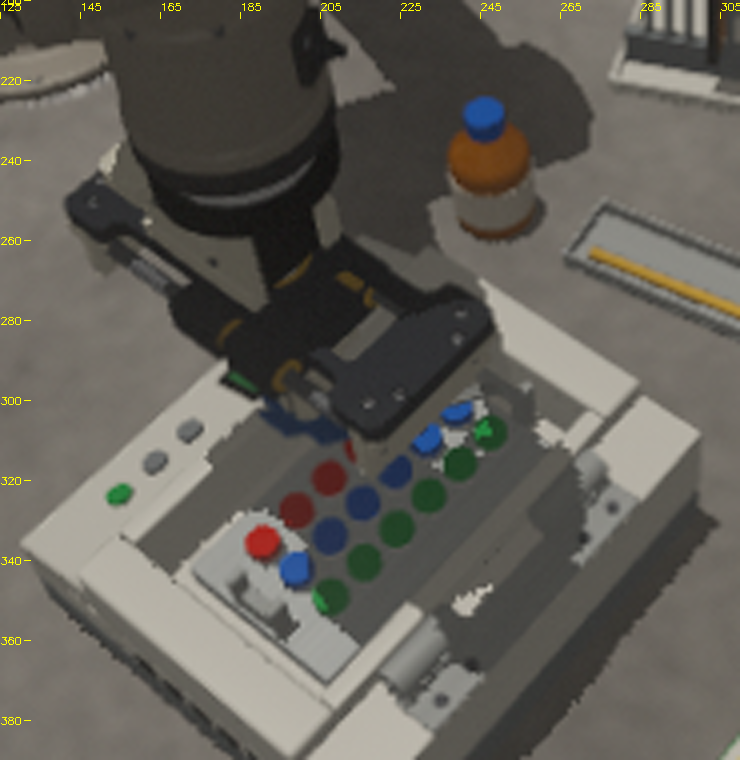

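```bash
python3 -m inch '[[[0,0,0.05,0,0,0,1],[0,0.01,0.1,0,0,0,1],[0,0.03,0.15,0,0,0,1],[0,0.05,0.2,0,0,0,1],[0,0.07,0.25,0,0,0,1],[0,0.09,0.3,0,0,0,1],[0,0.105,0.35,0,0,0,1],[0,0.12,0.39,0,0,0,1],[0,0.13,0.42,0,0,0,1],[0,0.13,0.42,0,0,0,1]]]'
python3 - <<'E'
from h import *
print(bot.get_obs()["contact_force"])
cv2.imwrite("pics/s3.png",bot.capture("scene")[:,:,::-1]);crop("pics/s3.png","pics/s3c.png",125,200,185,190,4)
cv2.imwrite("pics/t3.png",bot.capture("top")[:,:,::-1]);crop("pics/t3.png","pics/t3c.png",335,145,140,130,5)
go(I2W([9,-48,92]),-.15)
E
```

```text
time: 6.5
tool_pos: [490.6, -298.0, 114.2]
tcp_rot: [-3.141, 0.001, -0.151]
contact_force: [-0.3, -0.0, 0.5]
grip_width: 0.6
[-0.30520189 -0.04286346  0.53001572]
share [0.0031 0.011  0.1143] [ 0.0001 -0.0004 -0.0016]
```

View pics/s3c.png

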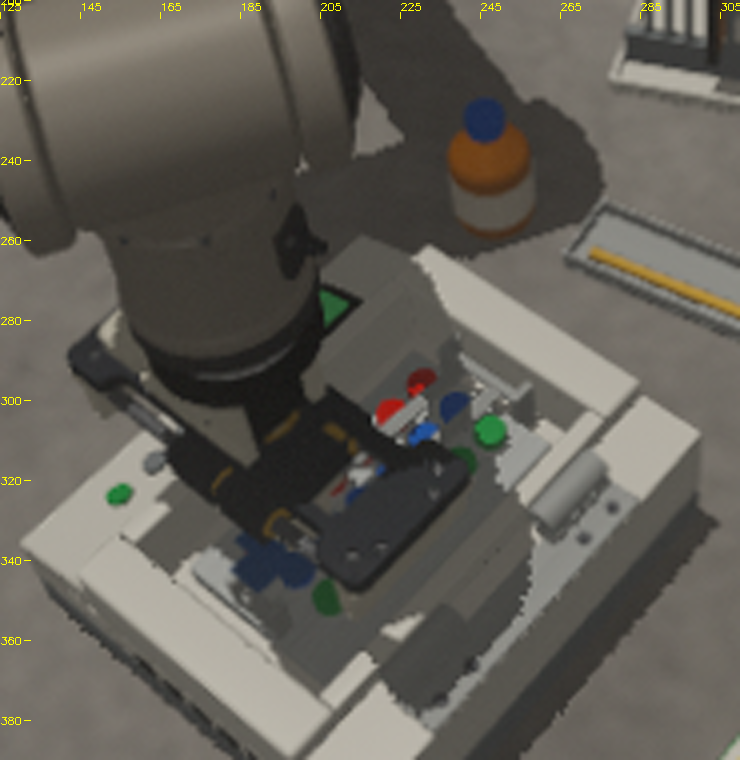

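```bash
python3 -m inch '[[[0,0,0.02,0,0,0,1],[0,0.005,0.04,0,0,0,1],[0,0.01,0.06,0,0,0,1],[0,0.01,0.075,0,0,0,1],[0,0.01,0.09,0,0,0,1],[0,0.01,0.1,0,0,0,1],[0,0.01,0.11,0,0,0,1],[0,0.01,0.115,0,0,0,1],[0,0.01,0.115,0,0,0,1],[0,0.01,0.115,0,0,0,1]]]'
python3 - <<'E'
from h import *
cv2.imwrite("pics/s4.png",bot.capture("scene")[:,:,::-1]);crop("pics/s4.png","pics/s4c.png",125,200,185,190,4)
E
```

```text
time: 7.85
tool_pos: [490.4, -300.0, 91.8]
tcp_rot: [-3.142, -0.0, -0.151]
contact_force: [-1.2, 0.6, 1.7]
grip_width: 0.6
```

View pics/s4c.png

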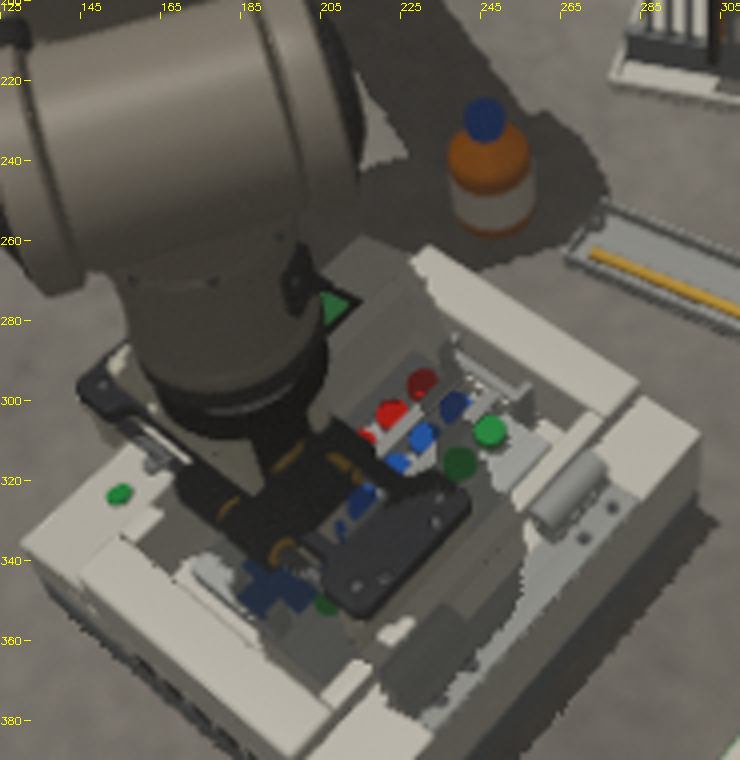

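```bash
python3 -m inch '[[[0,0,0.002,0,0,0,1],[0,0,0.004,0,0,0,1],[0,0,0.006,0,0,0,1],[0,0,0.008,0,0,0,1],[0,0,0.01,0,0,0,1],[0,0,0.01,0,0,0,1],[0,0,0.01,0,0,0,1],[0,0,0.01,0,0,0,1],[0,0,0.01,0,0,0,1],[0,0,0.01,0,0,0,1]]]'
```

```text
time: 9.15
tool_pos: [490.5, -300.0, 91.4]
tcp_rot: [3.141, -0.001, -0.151]
contact_force: [-3.5, 2.5, 13.8]
grip_width: 0.6
```

```bash
python3 -m inch '[[[0,0,-0.05,0,0,0,1],[0,0,-0.2,0,0,0,1],[0,0,-0.45,0,0,0,1],[0,0,-0.7,0,0,0,1],[0,0,-1,0,0,0,1],[0,-0.2,-1,0,0,0,1],[0,-0.5,-1,0,0,0,1],[0,-0.8,-1,0,0,0,1],[0,-1,-1,0,0,0,1],[0,-1,-1,0,0,0,1]]]'
python3 - <<'E'
from h import *
cv2.imwrite("pics/s5.png",bot.capture("scene")[:,:,::-1]);crop("pics/s5.png","pics/s5c.png",125,250,185,150,4)
cv2.imwrite("pics/t5.png",bot.capture("top")[:,:,::-1]);crop("pics/t5.png","pics/t5c.png",335,145,140,120,5)
o=bot.get_obs();cv2.imwrite("pics/w5.png",bot.capture("wrist")[:,:,::-1]);print(o["tool_pos"],o["tcp_rot"])
np.save("w5.npy",np.r_[o["tool_pos"],o["tcp_rot"]])
E
```

```text
time: 10.4
tool_pos: [520.8, -99.7, 290.0]
tcp_rot: [-3.141, -0.0, -0.147]
contact_force: [0.4, -0.1, -0.3]
grip_width: 0.5
[ 520.6255588  -102.4000166   289.76618762] [ 3.14118432e+00 -1.47078697e-04 -1.50400426e-01]
```

View pics/s5c.png

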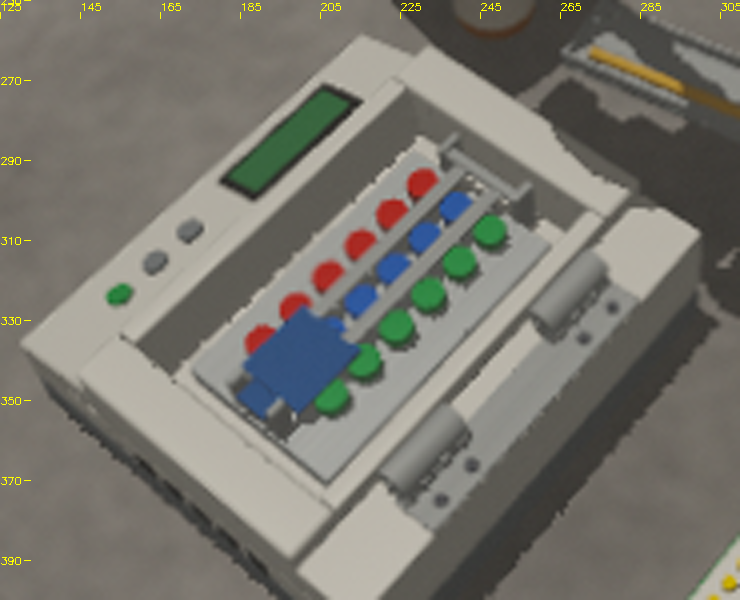

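View pics/t5c.png

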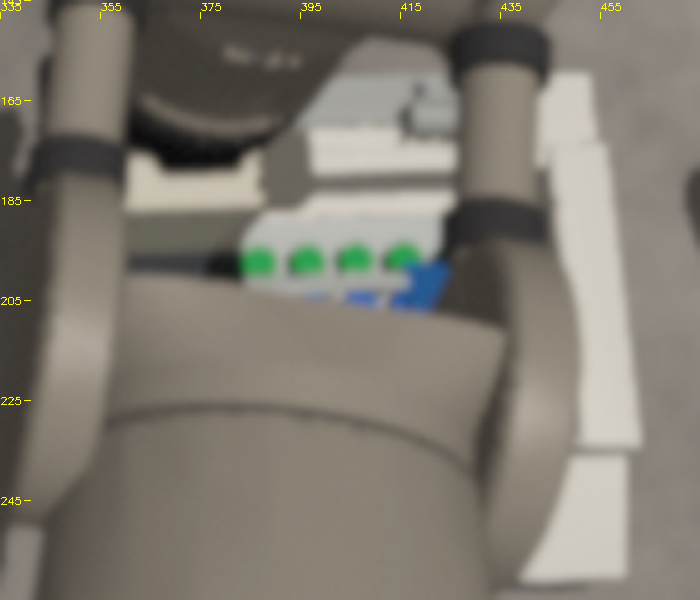

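View pics/w5.png

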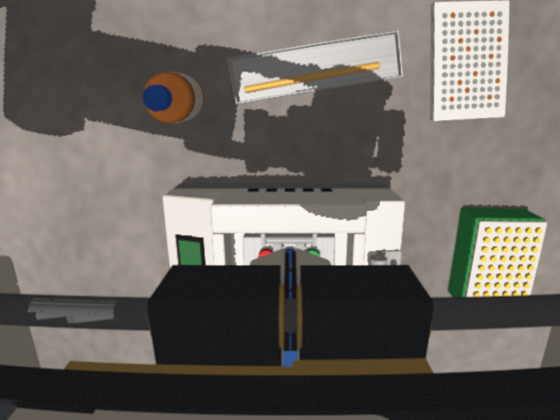

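Run:
```python
from h import *
go([461.8+25,234.9-97,290],.26)
```

```text
share [-0.3488 -1.1653 -0.0021] [ 4.000e-04  1.000e-04 -5.241e-01]
```

```bash
python3 -m inch '[[[-0.1,-0.3,0,0,0,-0.15,-1],[-0.2,-0.6,0,0,0,-0.3,-1],[-0.3,-0.9,0,0,0,-0.45,-1],[-0.35,-1,0,0,0,-0.524,-1],[-0.35,-1,0,0,0,-0.524,-1],[-0.35,-1,0,0,0,-0.524,-1],[-0.35,-1,0,0,0,-0.524,-1],[-0.35,-1,0,0,0,-0.524,-1],[-0.35,-1,0,0,0,-0.524,-1],[-0.35,-1,0,0,0,-0.524,-1]]]'
python3 - <<'E'
from h import *
o=bot.get_obs();cv2.imwrite("pics/w6.png",bot.capture("wrist")[:,:,::-1]);print(o["tool_pos"],o["tcp_rot"])
np.save("w6.npy",np.r_[o["tool_pos"],o["tcp_rot"]])
for e in [(445.8,296.5,177.5),(477.7,173.2,177.5)]:print(proj("wrist",e,o))
E
```

```text
time: 11.8
tool_pos: [481.6, 105.8, 289.7]
tcp_rot: [-3.142, -0.0, 0.26]
contact_force: [-0.4, -1.2, 0.4]
grip_width: 91.2
[481.57147273 105.82014691 289.70626217] [-3.14153757e+00 -2.67243650e-05  2.59876407e-01]
[[311.24419392 -84.16662036]]
[[308.0589766  114.39047638]]
```

View pics/w6.png

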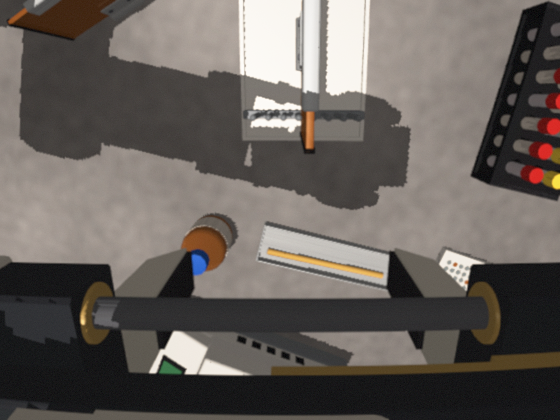

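```bash
python3 -m inch '[[[0.02,-0.15,0,0,0,0,-1],[0.05,-0.3,0,0,0,0,-1],[0.07,-0.4,0,0,0,0,-1],[0.07,-0.4,0,0,0,0,-1],[0.07,-0.4,0,0,0,0,-1],[0.07,-0.4,0,0,0,0,-1],[0.07,-0.4,0,0,0,0,-1],[0.07,-0.4,0,0,0,0,-1],[0.07,-0.4,0,0,0,0,-1],[0.07,-0.4,0,0,0,0,-1]]]'
python3 - <<'E'
from h import *
o=bot.get_obs();cv2.imwrite("pics/w7.png",bot.capture("wrist")[:,:,::-1]);print(o["tool_pos"],o["tcp_rot"])
np.save("w7.npy",np.r_[o["tool_pos"],o["tcp_rot"]])
for e in [(445.8,296.5,177.5),(477.7,173.2,177.5)]:print(proj("wrist",e,o))
crop("pics/w7.png","pics/w7c.png",240,0,130,250,3)
E
```

```text
time: 13.1
tool_pos: [474.5, 186.9, 289.7]
tcp_rot: [-3.142, -0.0, 0.26]
contact_force: [-0.3, -0.5, 0.5]
grip_width: 91.8
[474.48140961 186.87283078 289.72051203] [-3.14151910e+00 -4.14548114e-05  2.60142037e-01]
[[289.53085212  43.73535024]]
[[288.31935303 222.03003734]]
```

View pics/w7c.png

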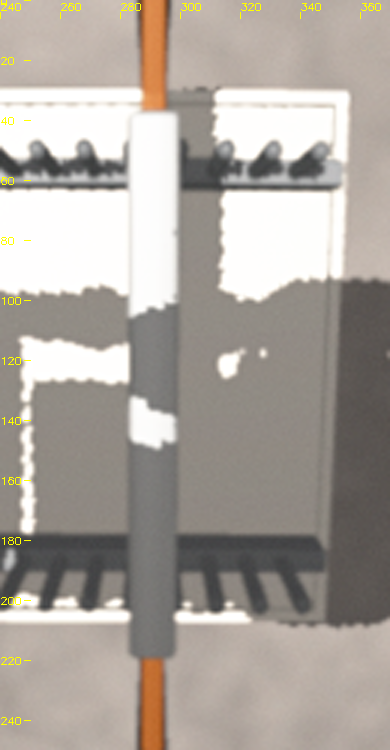

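Run:
```python
from h import *
a=np.load("w7.npy");o={"tool_pos":a[:3],"tcp_rot":a[3:]}
for z in (174,177.5,180):
    A=onz("wrist",(290.9,36.4),z,o);B=onz("wrist",(290.9,219),z,o);d=A-B
    print(z,A.round(1),B.round(1),((A+B)/2).round(1),np.linalg.norm(d),np.arctan2(-d[0],d[1]))
C=(onz("wrist",(290.9,36.4),177.5,o)+onz("wrist",(290.9,219),177.5,o))/2
yaw=.26
go([C[0],C[1],177.5-31],yaw)
go([C[0],C[1],177.5-12-17],yaw)
```

```text
174 [445.3 301.8 174. ] [479.3 174.9 174. ] [462.3 238.4 174. ] 131.332792453466 0.2613399602946732
177.5 [445.5 301.3 177.5] [479.  176.1 177.5] [462.2 238.7 177.5] 129.65444560934898 0.26133996029467305
180 [445.6 301.  180. ] [478.8 176.9 180. ] [462.2 238.9 180. ] 128.45562643497973 0.26133996029467355
share [ 0.0075 -0.266   0.7161] [-0.     -0.      0.0003]
share [ 0.0075 -0.266   0.7061] [-0.     -0.      0.0003]
```

```bash
python3 -m inch '[[[0.007,-0.15,0,0,0,0,-1],[0.007,-0.266,0,0,0,0,-1],[0.007,-0.266,0.15,0,0,0,-1],[0.007,-0.266,0.3,0,0,0,-1],[0.007,-0.266,0.45,0,0,0,-1],[0.007,-0.266,0.6,0,0,0,-1],[0.007,-0.266,0.71,0,0,0,-1],[0.007,-0.266,0.71,0,0,0,-1],[0.007,-0.266,0.71,0,0,0,-1],[0.007,-0.266,0.71,0,0,0,-1]]]'
python3 - <<'E'
from h import *
go([462.2,238.7,147],.2613)
o=bot.get_obs();cv2.imwrite("pics/w8.png",bot.capture("wrist")[:,:,::-1])
E
```

```text
time: 14.4
tool_pos: [462.8, 238.9, 148.9]
tcp_rot: [-3.141, -0.002, 0.26]
contact_force: [0.3, 1.1, 0.5]
grip_width: 92.3
share [-0.0032  0.0004  0.0094] [-0.0002 -0.0029 -0.0013]
```

View pics/w8.png

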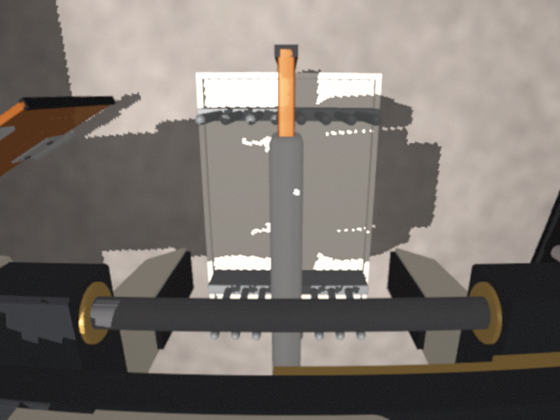

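```bash
python3 -m inch '[[[0,0,0,0,0,0,-0.5],[0,0,0,0,0,0,0],[0,0,0,0,0,0,0.5],[0,0,0,0,0,0,1],[0,0,0,0,0,0,1],[0,0,0,0,0,0,1],[0,0,0,0,0,0,1],[0,0,0,0,0,0,1],[0,0,0,0,0,0,1],[0,0,0,0,0,0,1]]]'
```

```text
time: 15.7
tool_pos: [462.0, 238.7, 147.7]
tcp_rot: [-3.142, 0.0, 0.26]
contact_force: [-0.6, 0.0, 1.2]
grip_width: 11.9
```

```bash
python3 -m inch '[[[0,0,-0.03,0,0,0,1],[0,0,-0.1,0,0,0,1],[0,0,-0.2,0,0,0,1],[0,0,-0.32,0,0,0,1],[0,0,-0.45,0,0,0,1],[0,0,-0.58,0,0,0,1],[0,0,-0.72,0,0,0,1],[0,0,-0.85,0,0,0,1],[0,0,-0.9,0,0,0,1],[0,0,-0.9,0,0,0,1]]]'
python3 - <<'E'
from h import *
cv2.imwrite("pics/s9.png",bot.capture("scene")[:,:,::-1])
print(bot.get_obs()["contact_force"])
H=I2W([98,0,108]);print(H)
go([H[0],H[1],330],IQ[2])
E
```

```text
time: 16.95
tool_pos: [462.2, 238.7, 328.2]
tcp_rot: [-3.141, -0.001, 0.26]
contact_force: [0.1, 0.1, -2.7]
grip_width: 11.6
[ 0.81921059 -0.81076058 -2.57008075]
[ 586.29956564 -266.14493698  108.        ]
share [-0.0482  2.5986 -0.0137] [2.000e-04 9.000e-04 5.224e-01]
```

View pics/s9.png

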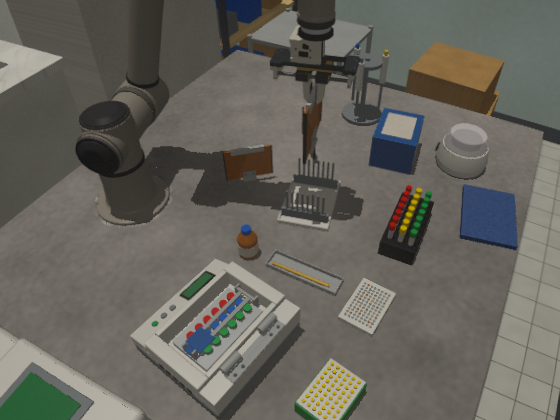

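```bash
python3 -m inch '[[[0,0.03,0,0,0,0,1],[0,0.1,0,0,0,0.02,1],[0,0.22,0,0,0,0.05,1],[0,0.35,0,0,0,0.1,1],[0,0.5,0,0,0,0.15,1],[0,0.65,0,0,0,0.2,1],[0,0.8,0,0,0,0.25,1],[0,0.9,0,0,0,0.28,1],[0,0.97,0,0,0,0.3,1],[0,1,0,0,0,0.3,1]]]'
python3 - <<'E'
from h import *
H=I2W([98,0,108]);go([H[0],H[1],330],IQ[2])
E
```

```text
time: 18.25
tool_pos: [513.6, 44.4, 327.5]
tcp_rot: [-3.141, 0.0, 0.023]
contact_force: [-0.1, 0.2, -2.8]
grip_width: 12.0
share [ 0.3269  1.5609 -0.0129] [-1.000e-04  6.000e-04  2.207e-01]
```

```bash
python3 -m inch '[[[0.01,0.03,0,0,0,0,1],[0.02,0.1,0,0,0,0.02,1],[0.04,0.22,0,0,0,0.05,1],[0.07,0.35,0,0,0,0.1,1],[0.1,0.5,0,0,0,0.15,1],[0.13,0.65,0,0,0,0.2,1],[0.16,0.8,0,0,0,0.22,1],[0.18,0.9,0,0,0,0.22,1],[0.2,0.97,0,0,0,0.22,1],[0.2,1,0,0,0,0.22,1]]]'
python3 - <<'E'
from h import *
H=I2W([98,0,108]);go([H[0],H[1],330],IQ[2])
E
```

```text
time: 19.5
tool_pos: [558.7, -153.9, 327.5]
tcp_rot: [-3.141, 0.0, -0.148]
contact_force: [-0.5, 1.0, -2.0]
grip_width: 11.8
share [ 0.2195  0.5345 -0.0128] [-0.0005  0.0004  0.0023]
```

```bash
python3 -m inch '[[[0.02,0.03,0,0,0,0,1],[0.06,0.12,0,0,0,0,1],[0.11,0.25,0,0,0,0,1],[0.16,0.38,0.03,0,0,0,1],[0.2,0.48,0.08,0,0,0,1],[0.22,0.53,0.13,0,0,0,1],[0.22,0.534,0.18,0,0,0,1],[0.22,0.534,0.2,0,0,0.002,1],[0.22,0.534,0.2,0,0,0.002,1],[0.22,0.534,0.2,0,0,0.002,1]]]'
python3 - <<'E'
from h import *
H=I2W([98,0,108]);go([H[0],H[1],330],IQ[2])
o=bot.get_obs();np.save("w10.npy",np.r_[o["tool_pos"],o["tcp_rot"]])
for n in P: cv2.imwrite(f"pics/{n}10.png",bot.capture(n)[:,:,::-1])
crop("pics/scene10.png","pics/s10c.png",170,180,170,200,4)
crop("pics/top10.png","pics/t10c.png",335,120,140,130,5)
E
```

```text
time: 20.75
tool_pos: [586.5, -265.2, 288.5]
tcp_rot: [3.141, -0.001, -0.149]
contact_force: [0.1, 0.0, -2.4]
grip_width: 12.0
share [ 1.000e-04  4.800e-03 -2.077e-01] [ 0.0004 -0.0014  0.0012]
```

View pics/s10c.png

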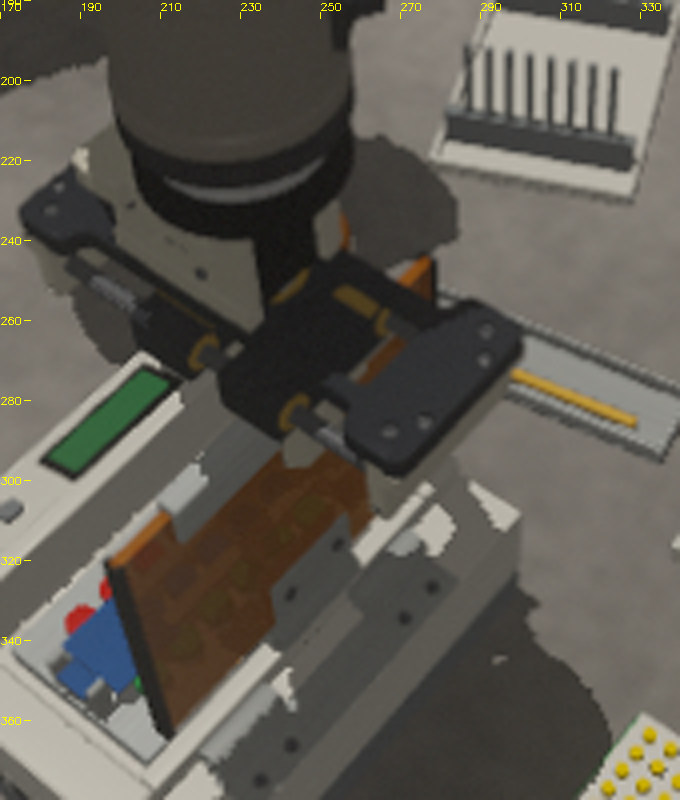

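View pics/t10c.png

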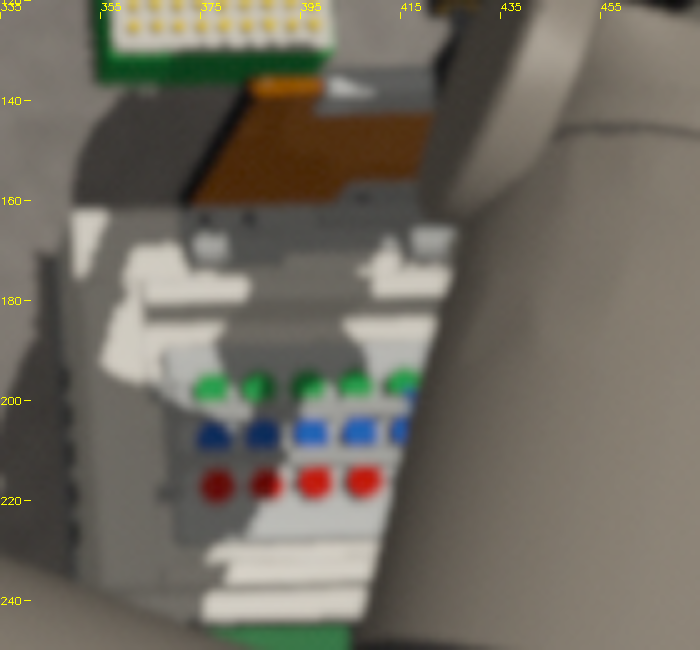

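View pics/wrist10.png

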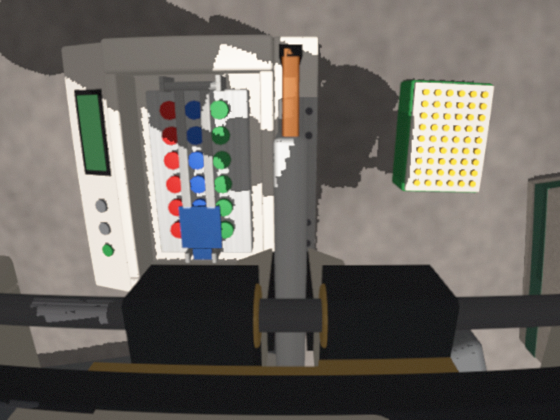

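```bash
cat > ov.py <<'E'
from h import *
def cyl(y0,y1,r=9,n=24):
    th=np.linspace(0,2*np.pi,n+1);return [np.c_[r*np.cos(th),0*th+y,r*np.sin(th)] for y in (y0,y1)]
def lidparts():
    L=cyl(-27,27)
    def box(x,y0,y1,z0,z1): 
        return [np.array([(s,y0,z0),(s,y1,z0),(s,y1,z1),(s,y0,z1),(s,y0,z0)],float) for s in (-x,x)]
    return L+box(3,-95,95,13,153)+box(6,-65,65,134,158)
def TL(L,p,yaw,tilt=(0,0)):
    R=Ro.from_euler('xyz',[tilt[0],tilt[1],yaw]).as_matrix();return [l@R.T+p for l in L]
def draw(src,dst,n,x0,y0,w,h,k,sets,o=None):
    im=cv2.imread(src)[y0:y0+h,x0:x0+w];im=cv2.resize(im,None,fx=k,fy=k,interpolation=cv2.INTER_CUBIC)
    for S,col in sets:
        for l in S:
            uv=(proj(n,l,o)-[x0,y0]+.5)*k-.5
            cv2.polylines(im,[np.round(uv*8).astype(np.int32)],False,col,1,cv2.LINE_AA,3)
    cv2.imwrite(dst,im)
def inc(q=IQ):
    H=I2W([98,0,108],q);return TL(cyl(31,76)+cyl(-76,-31),H,q[2])
E
python3 - <<'E'
from ov import *
a=np.load("w10.npy");o={"tool_pos":a[:3],"tcp_rot":a[3:]};print(a)
B=TL(lidparts(),a[:3]-[0,0,128.2],a[5])
draw("pics/scene10.png","pics/s10o.png","scene",170,210,170,180,4,[(B,(0,255,255)),(inc(),(255,255,0))])
draw("pics/top10.png","pics/t10o.png","top",335,120,140,130,5,[(B,(0,255,255)),(inc(),(255,255,0))])
E
```

```text
[ 5.86457672e+02 -2.65217656e+02  2.88457188e+02  3.14125650e+00
 -1.13641055e-03 -1.49045754e-01]
```

View pics/s10o.png

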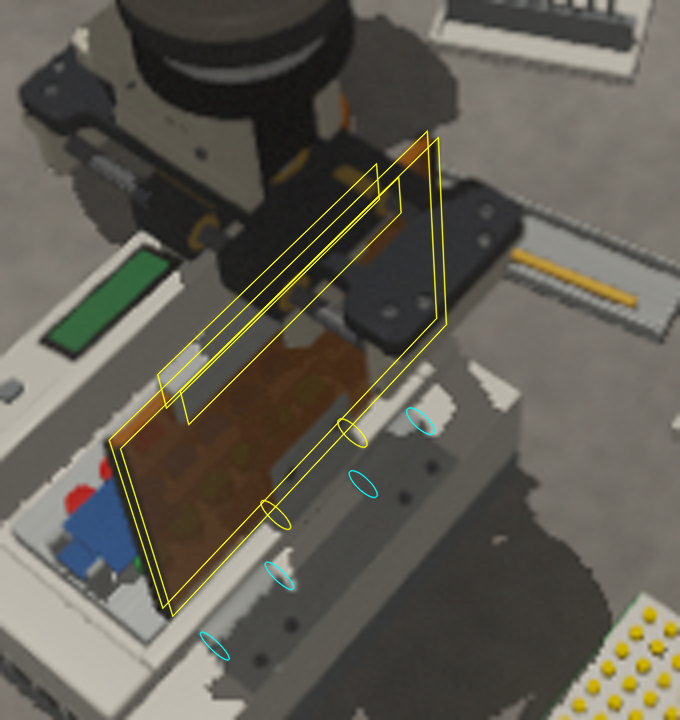

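View pics/t10o.png

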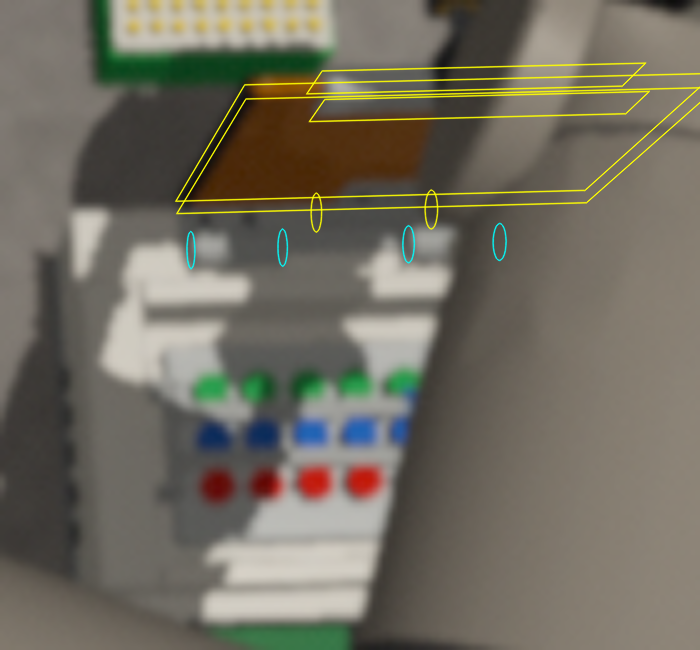

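Run:
```python
from ov import *
a=np.load("w1.npy");o={"tool_pos":a[:3],"tcp_rot":a[3:]}
draw("pics/w1.png","pics/w1o.png","wrist",350,145,60,75,9,[(inc(),(255,255,0))],o)
a=np.load("w10.npy");o={"tool_pos":a[:3],"tcp_rot":a[3:]}
B=TL(lidparts(),a[:3]-[0,0,127],a[5])
draw("pics/wrist10.png","pics/w10o.png","wrist",190,20,200,180,4,[(B,(0,255,255)),(inc(),(255,255,0))],o)
```

```text
(no output)
```

View pics/w1o.png

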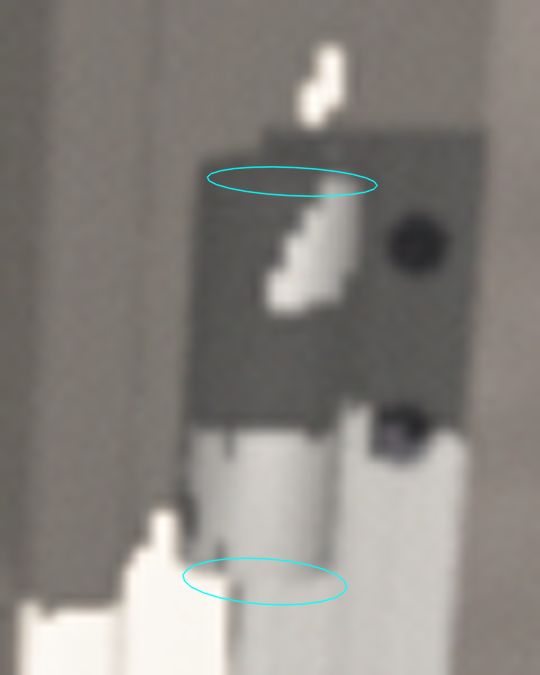

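View pics/w10o.png

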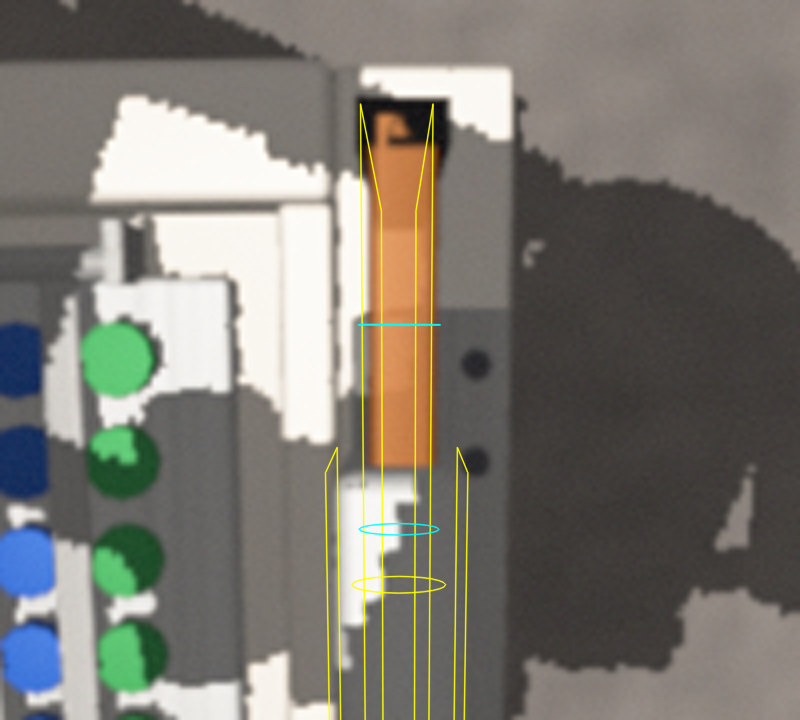

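```bash
python3 -m inch '[[[0,0,0.03,0,0,0,1],[-0.005,-0.007,0.07,0,0,0,1],[-0.005,-0.007,0.11,0,0,0,1],[-0.005,-0.007,0.13,0,0,0,1],[-0.005,-0.007,0.14,0,0,0,1],[-0.005,-0.007,0.14,0,0,0,1],[-0.005,-0.007,0.14,0,0,0,1],[-0.005,-0.007,0.14,0,0,0,1],[-0.005,-0.007,0.14,0,0,0,1],[-0.005,-0.007,0.14,0,0,0,1]]]'
python3 - <<'E'
from ov import *
o=bot.get_obs();a=np.r_[o["tool_pos"],o["tcp_rot"]];np.save("w11.npy",a)
for n in P: cv2.imwrite(f"pics/{n}11.png",bot.capture(n)[:,:,::-1])
B=TL(lidparts(),a[:3]-[0,0,127],a[5])
draw("pics/scene11.png","pics/s11o.png","scene",190,240,130,140,5,[(B,(0,255,255)),(inc(),(255,255,0))])
draw("pics/scene11.png","pics/s11.png","scene",190,240,130,140,5,[])
draw("pics/top11.png","pics/t11o.png","top",350,125,100,75,7,[(B,(0,255,255)),(inc(),(255,255,0))])
E
```

```text
time: 22.15
tool_pos: [585.5, -264.1, 259.7]
tcp_rot: [-3.142, -0.0, -0.15]
contact_force: [0.3, 0.2, -3.5]
grip_width: 11.9
```

View pics/s11o.png

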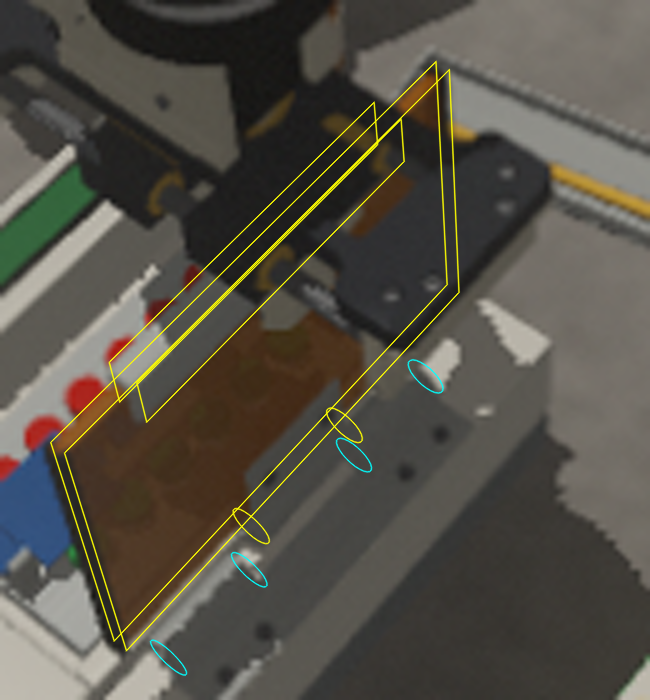

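View pics/s11.png

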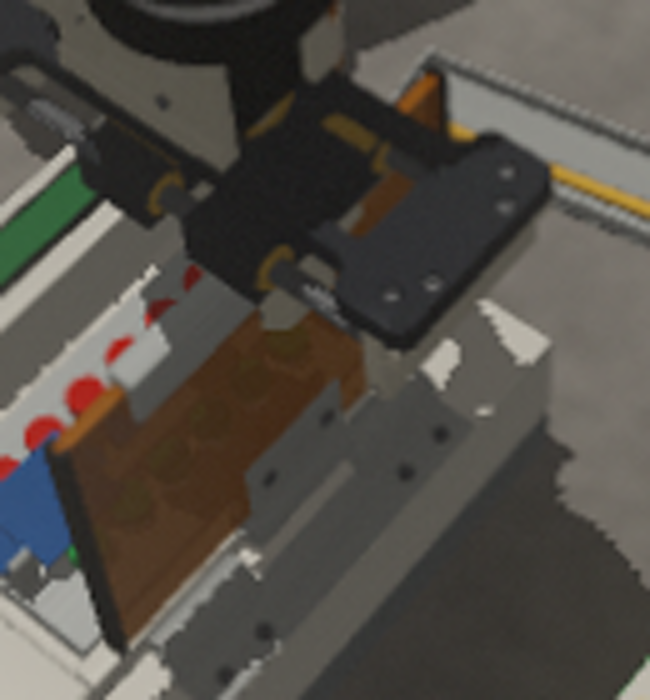

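View pics/t11o.png

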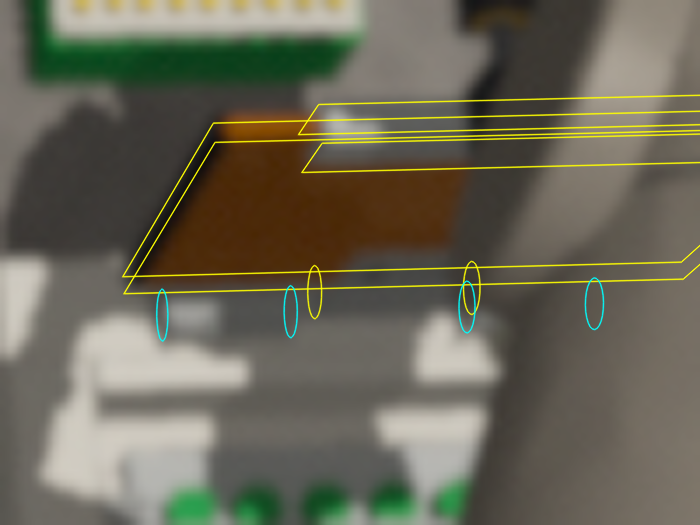

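Run:
```python
from ov import *
draw("pics/s5.png","pics/s5o.png","scene",210,305,80,75,9,[(inc(),(255,255,0))])
draw("pics/s5.png","pics/s5p.png","scene",210,305,80,75,9,[])
draw("pics/top0.png","pics/t0o.png","top",360,150,90,40,8,[(inc(),(255,255,0))])
```

```text
(no output)
```

View pics/s5o.png

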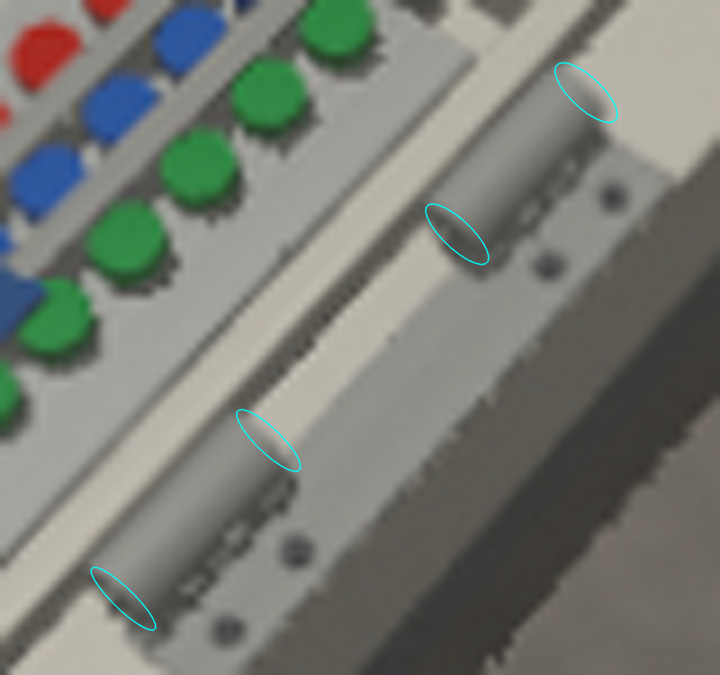

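View pics/s5p.png

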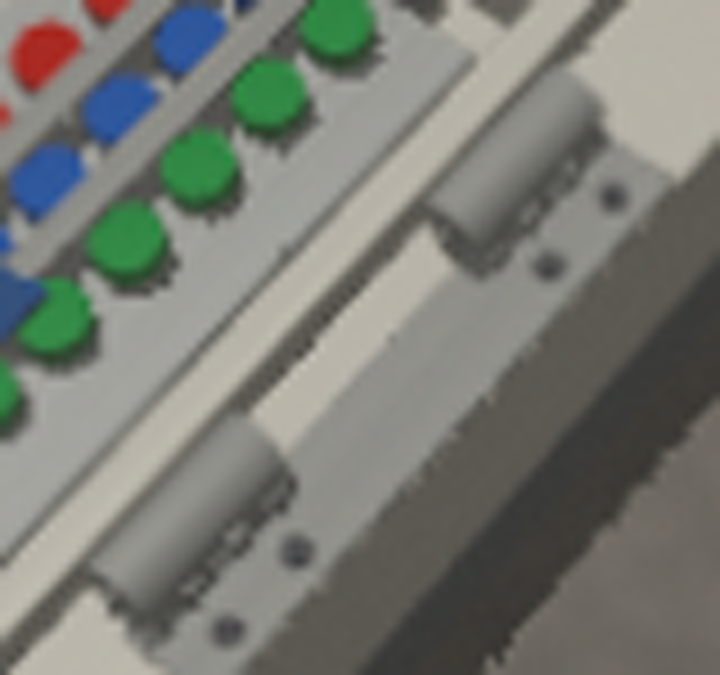

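View pics/t0o.png

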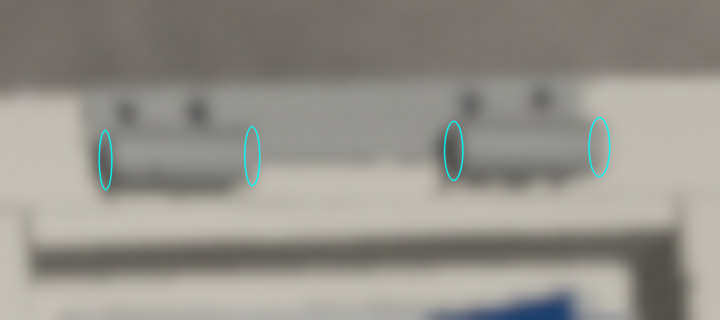

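```bash
cat > pl.py <<'E'
from ov import *
def platepts():
    z=90
    P1=np.array([(-12,-27,z),(30,-27,z),(30,-72,z),(-12,-72,z),(-12,-27,z)],float)
    tab=np.array([(-1,-72,z),(-1,-85,z),(19,-85,z),(19,-72,z)],float)
    wall=np.array([(-55,-100,105),(-55,100,105),(73,100,105),(73,-100,105),(-55,-100,105)],float)
    out=np.array([(-125,130,105),(125,130,105),(125,-130,105)],float)
    return [np.array([I2W(p) for p in Q]) for Q in (P1,tab,wall,out)]
E
python3 - <<'E'
from pl import *
a=np.load("w10.npy");o={"tool_pos":a[:3],"tcp_rot":a[3:]}
draw("pics/wrist10.png","pics/w10p.png","wrist",60,20,260,250,3,[(inc(),(255,255,0)),(platepts(),(255,0,255))],o)
a=np.load("w11.npy");o={"tool_pos":a[:3],"tcp_rot":a[3:]}
B=TL(lidparts(),a[:3]-[0,0,127],a[5])
draw("pics/wrist11.png","pics/w11p.png","wrist",60,0,260,270,3 if 0 else 2,[],o)
E
```

```text
(no output)
```

View pics/w10p.png

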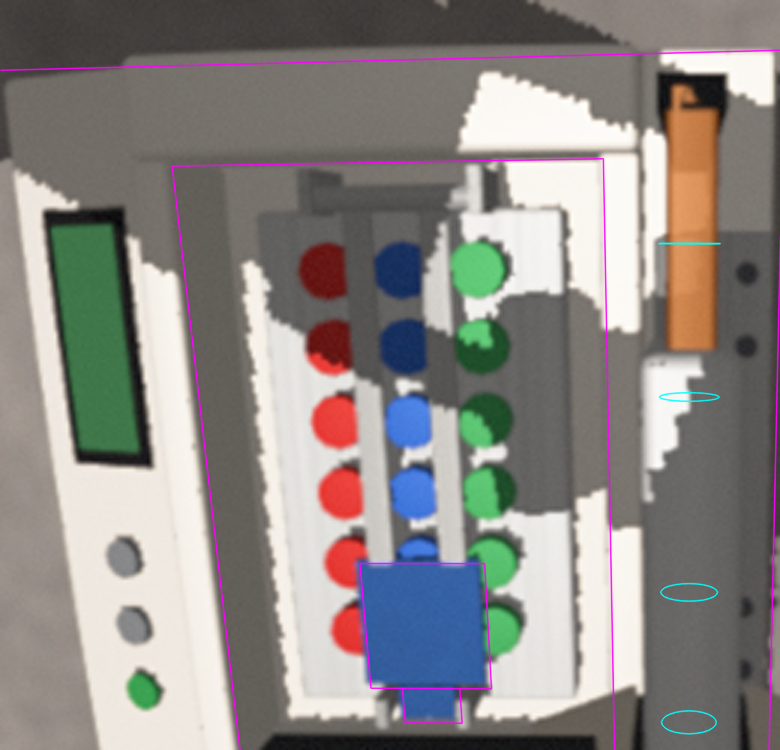

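View pics/wrist11.png

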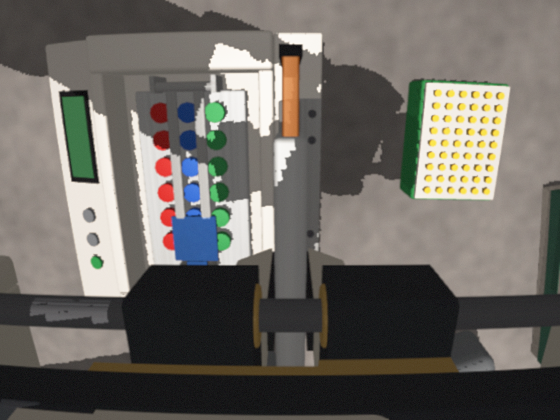

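```bash
python3 -m inch '[[[0,0.002,0.01,0,0,0,1],[0,0.002,0.02,0,0,0,1],[0,0.002,0.03,0,0,0,1],[0,0.002,0.04,0,0,0,1],[0,0.002,0.05,0,0,0,1],[0,0.002,0.055,0,0,0,1],[0,0.002,0.06,0,0,0,1],[0,0.002,0.065,0,0,0,1],[0,0.002,0.065,0,0,0,1],[0,0.002,0.065,0,0,0,1]]]'
python3 - <<'E'
from ov import *
o=bot.get_obs();a=np.r_[o["tool_pos"],o["tcp_rot"]];np.save("w12.npy",a);print(o["contact_force"],o["moment"])
for n in ["scene"]: cv2.imwrite(f"pics/{n}12.png",bot.capture(n)[:,:,::-1])
B=TL(lidparts()[:4],a[:3]-[0,0,127],a[5])
draw("pics/scene12.png","pics/s12o.png","scene",210,300,80,80,9,[(B,(0,255,255)),(inc(),(255,255,0))])
draw("pics/scene12.png","pics/s12.png","scene",210,300,80,80,9,[])
E
```

```text
time: 23.55
tool_pos: [585.4, -264.5, 246.8]
tcp_rot: [-3.142, -0.0, -0.15]
contact_force: [-0.1, -0.2, -2.3]
grip_width: 11.6
[-0.06636619 -0.19619846 -2.27546467] [-0.10381817  0.08857773  0.00565487]
```

View pics/s12o.png

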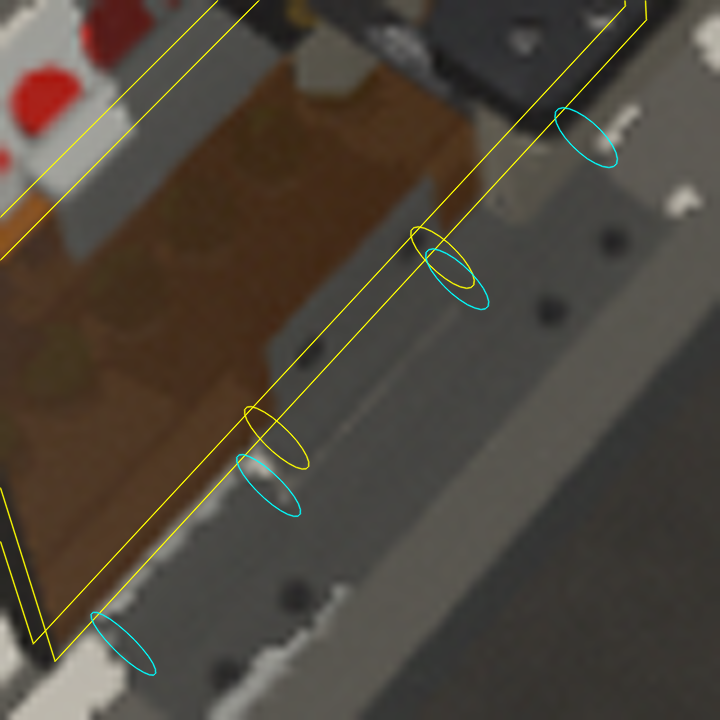

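View pics/s12.png

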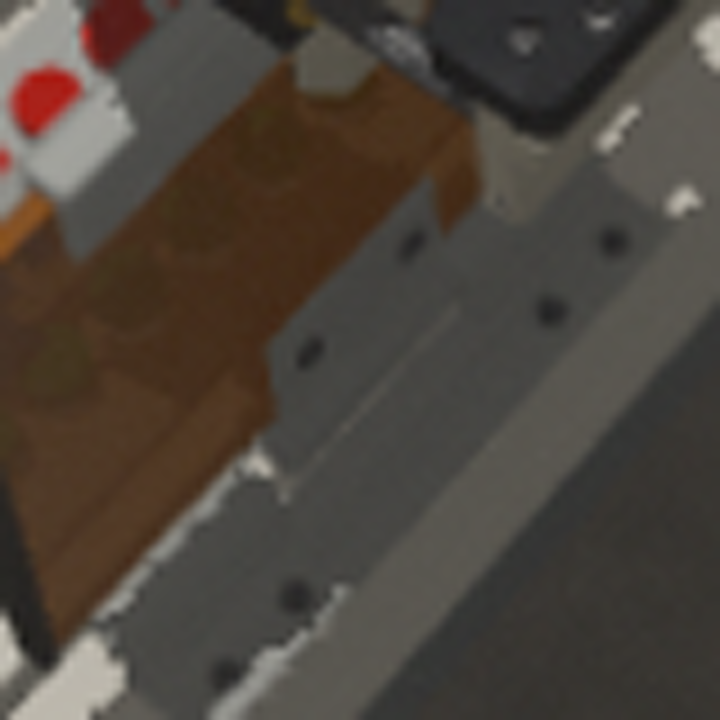

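Run:
```python
from ov import *
im=cv2.imread("pics/scene12.png").astype(float);im=np.clip((im-40)*4,0,255).astype(np.uint8);cv2.imwrite("pics/scene12e.png",im)
draw("pics/scene12e.png","pics/s12e.png","scene",220,310,70,70,10,[])
```

```text
(no output)
```

View pics/s12e.png

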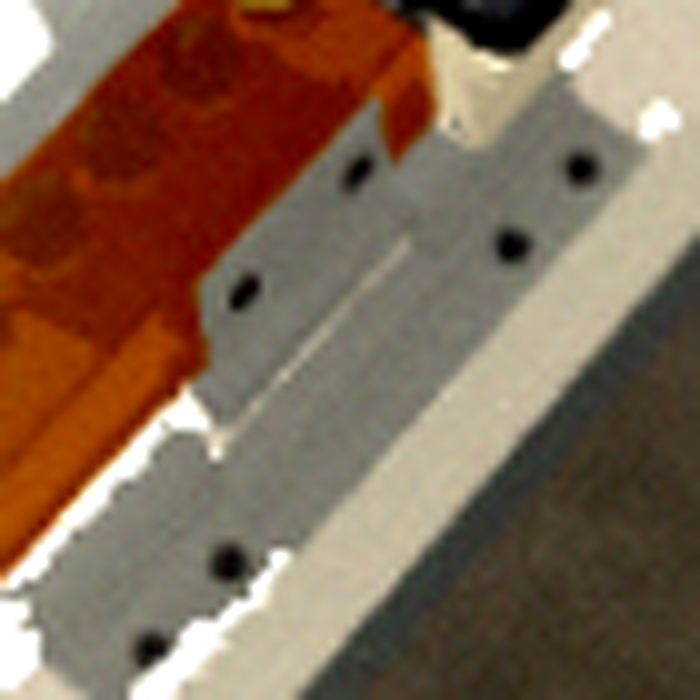

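Run:
```python
from h import *
def loc(X):
    d=X[:2]-IQ[:2];c,s=np.cos(IQ[2]),np.sin(IQ[2]);return np.array([c*d[0]+s*d[1],-s*d[0]+c*d[1],X[2]])
def px(p):return (220+(p[0]+.5)/10-.5,310+(p[1]+.5)/10-.5)
for p in [(582,168),(512,245),(230,562),(152,650)]:
    print("fixed",loc(onz("scene",px(p),97)).round(1))
for p in [(360,172),(245,290)]:
  for xx in (100,102):
    c,d=ray("scene",px(p));c=loc(c);e=loc(ray("scene",px(p))[0]+d)-c
    X=c+e*(xx-c[0])/e[0];print("lid",X.round(1))
t=np.load("w12.npy");print(loc(t[:3]))
```

```text
fixed [115.3  63.9  97. ]
fixed [115.1  42.   97. ]
fixed [115.2 -42.7  97. ]
fixed [115.4 -64.9  97. ]
lid [100.   17.9 143. ]
lid [102.   16.  147.7]
lid [100.  -14.8 145. ]
lid [102.  -16.5 149.6]
[ 96.90091295   1.45285524 246.76669657]
```

```bash
python3 -m inch '[[[0,0,0.005,0,0,0,1],[0,0,0.01,0,0,0,1],[0,0,0.015,0,0,0,1],[0,0,0.02,0,0,0,1],[0,0,0.025,0,0,0,1],[0,0,0.03,0,0,0,1],[0,0,0.035,0,0,0,1],[0,0,0.04,0,0,0,1],[0,0,0.045,0,0,0,1],[0,0,0.045,0,0,0,1]]]'
python3 -m inch '[[[0,0,0,0,0,0,1],[0,0,0.002,0,0,0,1],[0,0,0.004,0,0,0,1],[0,0,0.006,0,0,0,1],[0,0,0.008,0,0,0,1],[0,0,0.01,0,0,0,1],[0,0,0.012,0,0,0,1],[0,0,0.013,0,0,0,1],[0,0,0.013,0,0,0,1],[0,0,0.013,0,0,0,1]]]'
python3 - <<'E'
from ov import *
o=bot.get_obs();a=np.r_[o["tool_pos"],o["tcp_rot"]];np.save("w13.npy",a);print(o["contact_force"],o["moment"])
for n in P: cv2.imwrite(f"pics/{n}13.png",bot.capture(n)[:,:,::-1])
im=cv2.imread("pics/scene13.png").astype(float);im=np.clip((im-40)*4,0,255).astype(np.uint8);cv2.imwrite("pics/scene13e.png",im)
draw("pics/scene13e.png","pics/s13e.png","scene",220,310,70,70,10,[])
B=TL(lidparts(),a[:3]-[0,0,127],a[5])
draw("pics/top13.png","pics/t13o.png","top",350,135,100,60,7,[(B,(0,255,255)),(inc(),(255,255,0))])
E
```

```text
time: 24.85
tool_pos: [585.4, -264.5, 237.6]
tcp_rot: [-3.141, 0.0, -0.15]
contact_force: [-0.3, -0.8, -3.2]
grip_width: 11.8
time: 26.1
tool_pos: [585.4, -264.5, 235.1]
tcp_rot: [-3.141, -0.0, -0.15]
contact_force: [0.4, 0.2, -2.6]
grip_width: 11.7
[ 0.39229723  0.24273999 -2.59005333] [-0.07733827  0.09226815 -0.00549586]
```

View pics/s13e.png

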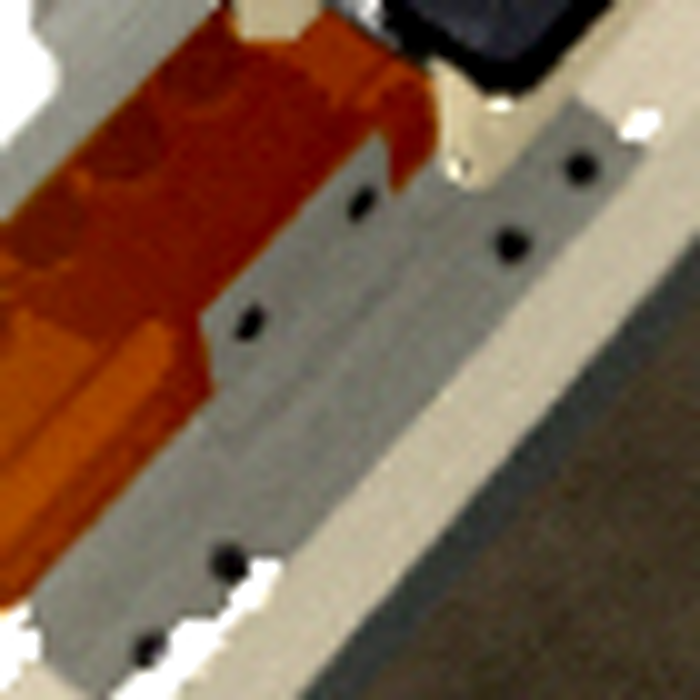

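View pics/t13o.png

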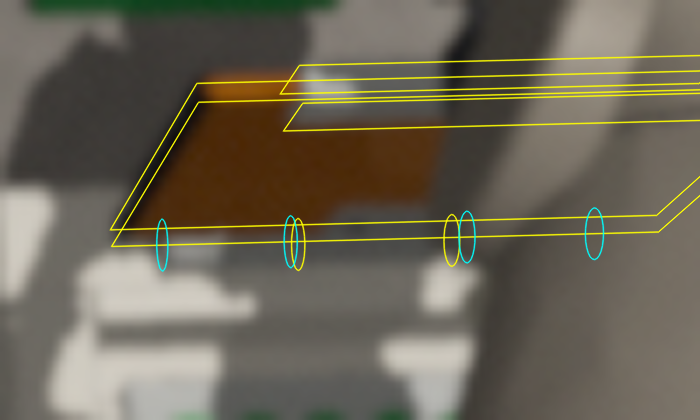

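View pics/wrist13.png

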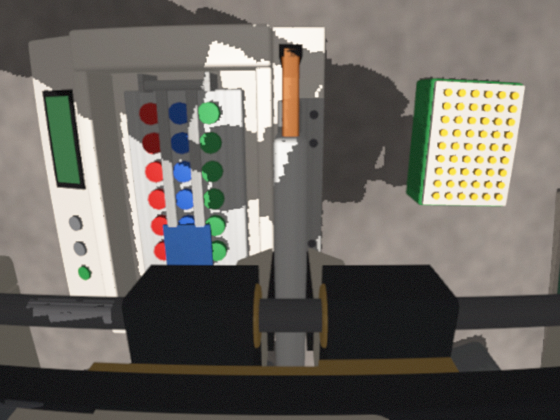

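```bash
python3 -m inch '[[[0,0,0.002,0,0,0,1],[0,0,0.004,0,0,0,1],[0,0,0.006,0,0,0,1],[0,0,0.008,0,0,0,1],[0,0,0.01,0,0,0,1],[0,0,0.01,0,0,0,1],[0,0,0.01,0,0,0,1],[0,0,0.01,0,0,0,1],[0,0,0.01,0,0,0,1],[0,0,0.01,0,0,0,1]]]'
python3 -m inch '[[[0,0,0,0,0,0,1],[0,0,0.001,0,0,0,1],[0,0,0.002,0,0,0,1],[0,0,0.003,0,0,0,1],[0,0,0.003,0,0,0,1],[0,0,0.003,0,0,0,1],[0,0,0.003,0,0,0,1],[0,0,0.003,0,0,0,1],[0,0,0.003,0,0,0,1],[0,0,0.003,0,0,0,1]]]'
```

```text
time: 27.5
tool_pos: [585.4, -264.5, 233.1]
tcp_rot: [-3.142, -0.0, -0.15]
contact_force: [0.0, 0.8, -2.6]
grip_width: 11.6
time: 28.75
tool_pos: [585.4, -264.5, 232.5]
tcp_rot: [-3.141, -0.0, -0.15]
contact_force: [-0.3, -0.7, -2.8]
grip_width: 11.9
```

Still free 2.6 mm lower; continue in 0.5 mm steps.

```bash
python3 -m inch '[[[0,0,0.001,0,0,0,1],[0,0,0.0025,0,0,0,1],[0,0,0.0025,0,0,0,1],[0,0,0.0025,0,0,0,1],[0,0,0.0025,0,0,0,1],[0,0,0.0025,0,0,0,1],[0,0,0.0025,0,0,0,1],[0,0,0.0025,0,0,0,1],[0,0,0.0025,0,0,0,1],[0,0,0.0025,0,0,0,1]]]'
python3 -m inch '[[[0,0,0.001,0,0,0,1],[0,0,0.0025,0,0,0,1],[0,0,0.0025,0,0,0,1],[0,0,0.0025,0,0,0,1],[0,0,0.0025,0,0,0,1],[0,0,0.0025,0,0,0,1],[0,0,0.0025,0,0,0,1],[0,0,0.0025,0,0,0,1],[0,0,0.0025,0,0,0,1],[0,0,0.0025,0,0,0,1]]]'
```

```text
time: 30.0
tool_pos: [585.4, -264.5, 232.0]
tcp_rot: [-3.141, -0.0, -0.15]
contact_force: [0.3, 0.4, -3.1]
grip_width: 11.6
time: 31.25
tool_pos: [585.4, -264.5, 231.5]
tcp_rot: [-3.142, -0.0, -0.15]
contact_force: [-0.2, 0.3, -2.2]
grip_width: 11.8
```

```bash
python3 -m inch '[[[0,0,0.001,0,0,0,1],[0,0,0.0025,0,0,0,1],[0,0,0.0025,0,0,0,1],[0,0,0.0025,0,0,0,1],[0,0,0.0025,0,0,0,1],[0,0,0.0025,0,0,0,1],[0,0,0.0025,0,0,0,1],[0,0,0.0025,0,0,0,1],[0,0,0.0025,0,0,0,1],[0,0,0.0025,0,0,0,1]]]'
python3 -c "
from h import *
F=[]
for i in range(3): F.append(bot.get_obs()['contact_force'])
print(F)"
```

```text
time: 32.5
tool_pos: [585.5, -264.6, 231.3]
tcp_rot: [3.141, -0.001, -0.15]
contact_force: [0.0, -0.9, 4.7]
grip_width: 11.9
[array([ 0.00756632, -0.94238207,  4.71802426]), array([ 0.00756632, -0.94238207,  4.71802426]), array([ 0.00756632, -0.94238207,  4.71802426])]
```

```bash
python3 -m inch '[[[0,0,-0.006,0,0,0,1],[0,0,-0.012,0,0,0,1],[0,0,-0.017,0,0,0,1],[-0.002,0,-0.017,0,0,0,1],[-0.004,0,-0.017,0,0,0,1],[-0.006,0,-0.017,0,0,0,1],[-0.008,0,-0.017,0,0,0,1],[-0.01,0,-0.017,0,0,0,1],[-0.01,0,-0.017,0,0,0,1],[-0.01,0,-0.017,0,0,0,1]]]'
python3 -m inch '[[[-0.001,0,0,0,0,0,1],[-0.0025,0,0,0,0,0,1],[-0.0025,0,0,0,0,0,1],[-0.0025,0,0,0,0,0,1],[-0.0025,0,0,0,0,0,1],[-0.0025,0,0,0,0,0,1],[-0.0025,0,0,0,0,0,1],[-0.0025,0,0,0,0,0,1],[-0.0025,0,0,0,0,0,1],[-0.0025,0,0,0,0,0,1]]]'
python3 -c "
from h import *
o=bot.get_obs();print(o['contact_force'],o['moment'])"
```

```text
time: 33.75
tool_pos: [583.4, -264.3, 234.4]
tcp_rot: [-3.141, -0.0, -0.15]
contact_force: [0.0, -0.5, -2.9]
grip_width: 11.9
time: 35.0
tool_pos: [583.0, -264.1, 234.4]
tcp_rot: [-3.142, -0.0, -0.15]
contact_force: [-0.2, 0.1, -2.8]
grip_width: 12.0
[-0.15764897  0.10237713 -2.84981747] [-0.14785701  0.08256877  0.0073634 ]
```

```bash
python3 -m inch '[[[-0.001,0,0,0,0,0,1],[-0.0025,0,0,0,0,0,1],[-0.004,0,0,0,0,0,1],[-0.005,0,0,0,0,0,1],[-0.005,0,0,0,0,0,1],[-0.005,0,0,0,0,0,1],[-0.005,0,0,0,0,0,1],[-0.005,0,0,0,0,0,1],[-0.005,0,0,0,0,0,1],[-0.005,0,0,0,0,0,1]]]'
python3 -c "
from h import *
o=bot.get_obs();print(o['contact_force'],o['moment'])"
python3 -m inch '[[[-0.001,0,0,0,0,0,1],[-0.0025,0,0,0,0,0,1],[-0.004,0,0,0,0,0,1],[-0.004,0,0,0,0,0,1],[-0.004,0,0,0,0,0,1],[-0.004,0,0,0,0,0,1],[-0.004,0,0,0,0,0,1],[-0.004,0,0,0,0,0,1],[-0.004,0,0,0,0,0,1],[-0.004,0,0,0,0,0,1]]]'
python3 -c "
from h import *
o=bot.get_obs();print(o['contact_force'],o['moment'])"
```

```text
time: 36.25
tool_pos: [581.9, -264.0, 234.4]
tcp_rot: [-3.142, -0.0, -0.15]
contact_force: [0.9, 0.8, -3.1]
grip_width: 11.8
[ 0.87635351  0.77516534 -3.06292945] [-0.07022573  0.07204399 -0.02391763]
time: 37.5
tool_pos: [581.2, -263.9, 234.4]
tcp_rot: [-3.141, -0.0, -0.15]
contact_force: [0.3, -0.4, -2.5]
grip_width: 11.9
[ 0.33075251 -0.42838553 -2.45940102] [-0.01943121  0.03308758  0.01076629]
```

```bash
python3 -m inch '[[[-0.001,0,0,0,0,0,1],[-0.002,0,0,0,0,0,1],[-0.003,0,0,0,0,0,1],[-0.003,0,0,0,0,0,1],[-0.003,0,0,0,0,0,1],[-0.003,0,0,0,0,0,1],[-0.003,0,0,0,0,0,1],[-0.003,0,0,0,0,0,1],[-0.003,0,0,0,0,0,1],[-0.003,0,0,0,0,0,1]]]'
python3 -c "
from h import *
o=bot.get_obs();print(o['contact_force'],o['moment'])"
```

```text
time: 38.75
tool_pos: [580.6, -263.8, 234.4]
tcp_rot: [-3.142, -0.0, -0.15]
contact_force: [0.1, -0.5, -2.0]
grip_width: 11.8
[ 0.14903868 -0.48450982 -2.0454921 ] [-0.0687737  -0.08778477 -0.00744873]
```

```bash
python3 -m inch '[[[0.004,0,0,0,0,0,1],[0.008,0,0,0,0,0,1],[0.012,0,0,0,0,0,1],[0.016,0,0,0,0,0,1],[0.02,0.001,0,0,0,0,1],[0.024,0.002,0,0,0,0,1],[0.024,0.002,0,0,0,0,1],[0.024,0.002,0,0,0,0,1],[0.024,0.002,0,0,0,0,1],[0.024,0.002,0,0,0,0,1]]]'
python3 - <<'E'
from pl import *
o=bot.get_obs();a=np.r_[o["tool_pos"],o["tcp_rot"]];np.save("w14.npy",a);print(o["contact_force"],o["moment"])
for n in ("scene","wrist"): cv2.imwrite(f"pics/{n}14.png",bot.capture(n)[:,:,::-1])
im=cv2.imread("pics/scene14.png").astype(float);im=np.clip((im-40)*4,0,255).astype(np.uint8);cv2.imwrite("pics/scene14e.png",im)
B=TL(lidparts(),a[:3]-[0,0,126.4],a[5])
draw("pics/scene14e.png","pics/s14e.png","scene",200,290,90,85,8,[(B[:4],(0,255,255))])
draw("pics/wrist14.png","pics/w14p.png","wrist",60,20,260,250,3,[(inc(),(255,255,0)),(platepts(),(255,0,255)),(B,(0,255,255))],o)
E
```

```text
time: 40.0
tool_pos: [585.2, -264.9, 234.4]
tcp_rot: [-3.142, -0.0, -0.15]
contact_force: [0.9, -0.3, -2.4]
grip_width: 11.9
[ 0.9348933  -0.27010205 -2.43211053] [-0.05769576  0.07787592 -0.0267704 ]
```

View pics/s14e.png

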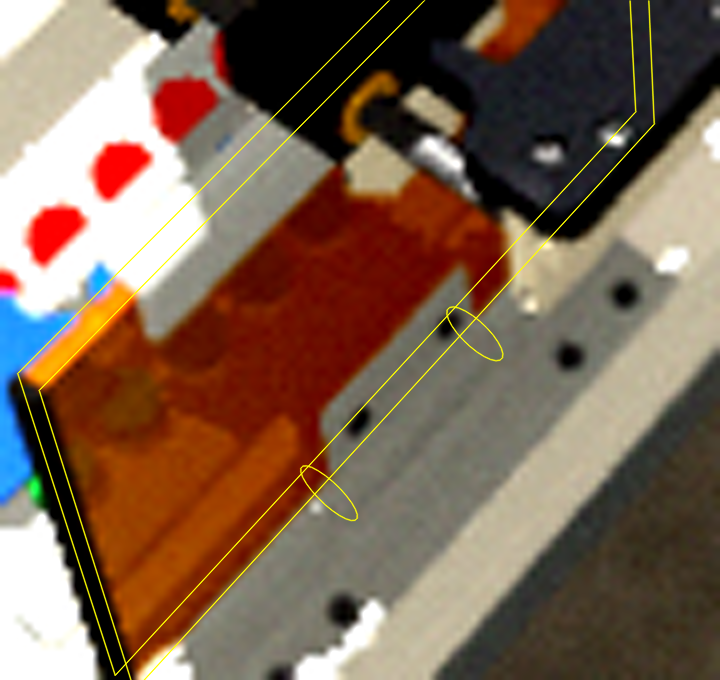

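View pics/w14p.png

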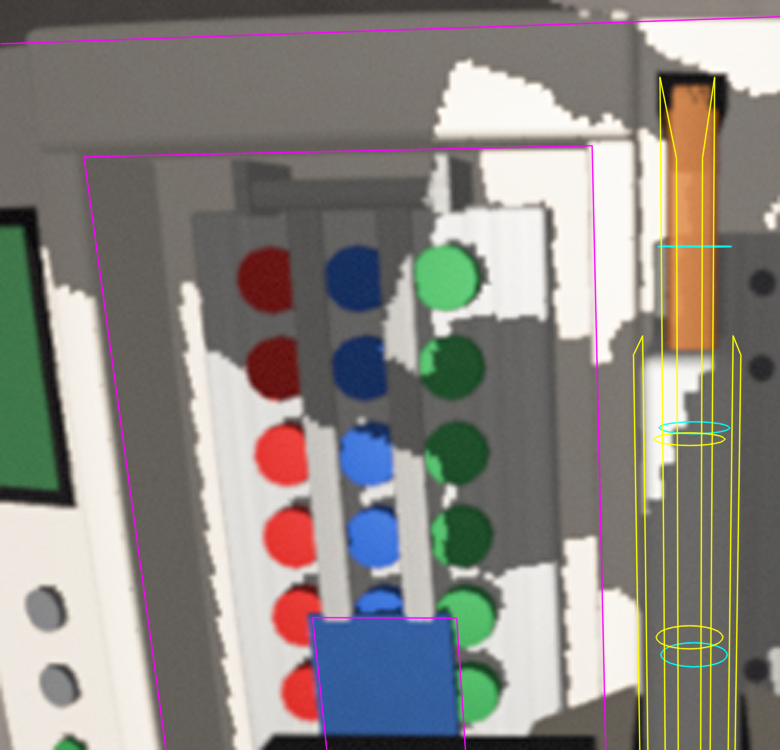

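View pics/scene14.png

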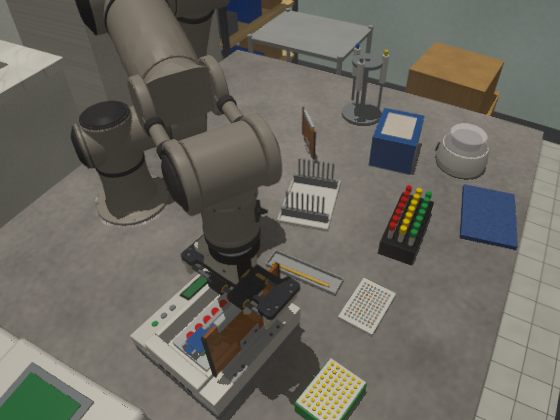

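```bash
python3 -c "
from h import *
cv2.imwrite('pics/t15.png',bot.capture('top')[:,:,::-1]);o=bot.get_obs();print(o['contact_force'],o['tool_pos'])"
```

```text
[ 0.32079662  0.38248564 -3.25040569] [ 585.25469959 -264.88542012  234.40507989]
```

View pics/t15.png

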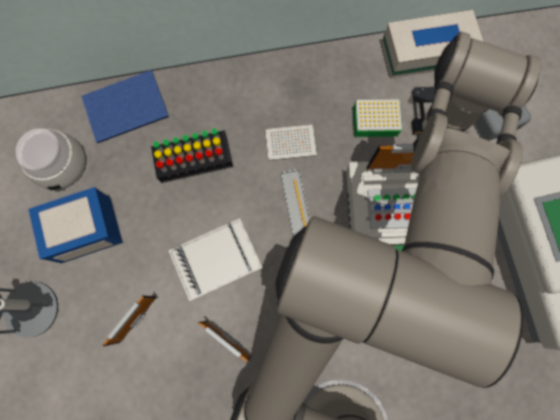

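```bash
python3 -c "
from plant import bot
print(bot.close_job()); print(bot.get_obs()['time'])"
```

```text
the job is handed in; nothing more can be done
None
the job is handed in; nothing more can be done
```

I shut the hold-down frame first. Then I took the largest lid out of the rack by its grip bar and brought it upright to the hinge. The job was handed in at about 40 s of the 64 s allowed, with the gripper still holding the lid there; it gave no verdict.

**Hold-down frame:** I pushed it to its end stop with about 14 N. It looked flat afterwards, with its tab between the catch jaws. In the wrist view at the hinge, the plate still matched the fully shut position, to about 1 pixel.

**Lid alignment** (my own estimates, not a direct sight of the bores):
- **Height:** I found it by touching the steel plate under the gap lightly (about 7 N), then backing up 3 mm to the bore axis.
- **Front to back:** I found it by touching the well's rear wall lightly, then backing off 4 mm. The touch showed only as about 1.4 N in the wrist moment. I put front-to-back alignment within about 0.5 mm; the wrist camera had already suggested about the same position.
- **Side to side:** this comes from vision only. The scene and wrist cameras put the knuckle within about 2 mm of mid-gap.

**Final state:** the wrist carried about 3 N, which is just the lid's weight, so there was no sign of contact with the incubator. Grip opening was 11.9 mm on the 12 mm bar.

**Disagreements and gaps:**
- **Top camera:** it showed the lid about 4 mm off sideways and 3.5 mm off front to back. It had shown a similar sideways offset at the rack, so I did not use it.
- **Bystanders:** those I could see had not moved. The reagent bottle was hidden behind the arm in the last pictures, so I did not see it at the end.

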